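# Feel for the empty cartridge bay and seat the new cartridge

### The job

The cream printhead module has three shuttered bays; two still hold a leftover cartridge stub hidden under the shutters and one is empty. Take the new grey cartridge from its cradle, feel gently with it for the empty bay without leaning hard on the module's spring mount, then push the cartridge fully home there, shoulder flush on the module's top, and let go. Leave the other things on the bench where they are.

Things in the scene. Friction and masses are not known exactly. Their poses are not given: they have to be found in the camera images.
- cartridge: New grey cartridge, 35 to 75 g, upright in the cradle. Origin: centre of its foot; z up, x along its long side. From the foot: nose 26 x 10 mm to 8 mm; shank 30 (x) x 20 (y) mm to 38 mm; shoulder 46 x 34 mm, 38 to 42 mm; grip tab 26 (x) x 16 (y) mm, 42 to 82 mm, pinch across the 16 mm. Fits either way round, x along the module's x. Home: shoulder on the module's top, foot 38 mm below it.
- cradle: Fixed low black block 70 (x) x 60 (y) x 22 mm with a 12 mm deep pocket in which the cartridge stands loosely (1.5 mm play each side), the foot 10 mm above the bench, its x along the block's x. Origin at the centre of its underside.
- module: Cream block 70 (x) x 160 (y) x 56 mm, three equal bays in a row along y, on a sprung aluminium base plate 110 x 210 mm. It stays up until pressed with about 5 N, then sinks straight down 1 mm per further 1.5 N, stop at 22 mm, and rises again when relieved. More than 20 N damages the mount. Origin: centre of its underside, 42 mm above the bench when up; z up.
- bay0 (a point): Centre of the mouth of one end bay (module y = -46 mm), level with the module's top, 98 mm above the bench when up; axes as the module's. Each bay is 32 (x) x 22 (y) mm, 1 mm wider than the shank on every side, 3 mm chamfer round the mouth. With a leftover stub in it the foot stops dead 20 to 22 mm below the top; in the empty bay it goes the full 38 mm down. Which is empty is not known.
- bay1 (a point): Mouth of the middle bay (module y = 0), otherwise like bay0. Each bay is closed by two spring shutter leaves, hinged on its long sides 6 mm below the top, that fold down when pushed: they resist with a few N (under 6), drag lightly on the shank and hold up a cartridge let go halfway.
- bay2 (a point): Mouth of the other end bay (module y = +46 mm), otherwise like bay0.
- cup: Bystander: tin parts cup, 68 mm wide, 60 mm tall, loose; origin at the centre of its underside.
- shutter: Bystander: purple plastic coin shutter plate, 60 x 45 x 15 mm, loose; origin at the centre of its underside.
- knob: Bystander: knurled nickel knob, 33 mm wide, 28 mm tall, loose; origin at the centre of its underside.
- gatepost: Bystander: fixed post 162 mm tall of a small swinging test gate of aluminium bars 110 mm long that points away from it to about +x; origin at the centre of its foot.
Mind the look-alikes: they are no part of the job. Leave any brown or purple look-alike of the part that bears module alone.

How it is judged (in metres and radians):
At the end, for the whole second after the job is handed in: The cartridge stands released and at rest in the empty bay: centred on it within 4 mm, upright within 0.08 rad, its foot at least 35.5 mm below the module's top (38 mm is flush) (((horizontal distance between cartridge and bay0 below 0.004 m and z of cartridge in the frame of bay0 below -0.0355 m) or (horizontal distance between cartridge and bay1 below 0.004 m and z of cartridge in the frame of bay1 below -0.0355 m) or (horizontal distance between cartridge and bay2 below 0.004 m and z of cartridge in the frame of bay2 below -0.0355 m)) and angle between the z axis of cartridge and the z axis of module, either way round below 0.08 rad and linear speed of cartridge below 0.02 m/s); the robot touches nothing.
It fails at once if more than 20 N on the module (contact force between module and anything else above 20 N).
It fails at once if the tin cup moved more than 15 mm (distance of cup from where it was at the start of the episode above 0.015 m).
It fails at once if the coin shutter moved more than 15 mm (distance of shutter from where it was at the start of the episode above 0.015 m).
It fails at once if the knob moved more than 15 mm (distance of knob from where it was at the start of the episode above 0.015 m).
It fails at once if the test gate struck (contact force between gatepost and anything else above 3 N).
It also fails if it takes over 61 s, if anything falls off the work surface, if the arm or the gripper's body presses on something with over 40 N, if the wrist force passes 120 N, or if a joint passes its speed limit or range.

### The arm

A 6-joint arm with a two-finger parallel gripper is mounted at the origin on the work surface. World frame = base frame: x ahead of the robot, y to its left, z up, the work surface at z = 0. Lengths are in mm, angles in rad, forces in N, time in s.
With the tool pointing down it reaches from about 325 to 775 mm from the base axis. Payload 5.5 kg.
Tool frame: the origin (TCP) lies at the very end of the fingers, on their centre line; the grasp point (between the pads) lies 19 mm behind it; z points along the fingers, y is the direction in which the jaws open and shut (so a half turn about z gives the same grasp; the last joint's range is limited). The gripper opens to 88 mm and grips with 3 to 60 N. Pads are 20 mm wide; open, the fingers measure 115 mm over their backs; the gripper's body (75 mm by 178 mm) begins 61 mm behind the grasp point.
Start: joints at [-0.057, 0.091, 1.231, -0, 1.82, -0.057], TCP at [600.014, -0.003, 222.631] pointing down, gripper open.
Joint ranges: [-2.87, 2.87], [-0.86, 2.18], [0.17, 2.46], [-1.51, 4.65], [0.06, 2.69], [-2.65, 2.65]. Speed limits (rad/s): [2.57, 2.57, 3.01, 3.14, 3.14, 3.14].

### API

Orientations are given as a rotation vector (axis times angle).
In Python, from plant import bot gives the robot as it stands.
- The arm moves only by the tool drive_tool, never from a script. Its argument "series" is a list of rows, each an object with "offset": the shift along the tool's x, y, z each as a share of 100 mm, from -1 to 1, a list of three; "angular": the turn, a rotation vector about the tool's x, y, z each as a share of pi rad, from -1 to 1, a list of three; "jaw": the closure, from -1 (fully open) to 1 (shut), so that 0 is half open. In form: [{"offset": [dx, dy, dz], "angular": [rx, ry, rz], "jaw": jaw}, ...]. A call has 1 to 5 rows; each row is the pose to reach, as a shift and turn from the pose commanded when the call began, along the tool's axes at that moment, turning the shorter way round; what a row does not reach only later rows make up. A row lasts 1/12 s, in which the tool goes at most 41.7 mm and 7.16 degrees, less where a joint would pass 70% of its speed; a pose out of reach is approached as far as the arm can. A call with a number of a shift or a turn outside -1 to 1 is refused whole. A call with a gripper value outside its range is refused whole. The fingers move at their own pace and stop on an object; the grip force is fixed at half the most. Time passes only in rows, so rows that repeat a pose let the fingers close. It gives the time, the measured TCP pose, the force and the opening at its end, in the units of the state.
- bot.sense(): the state, without advancing time (a new reading comes with each control period).
- bot.grab_frame(name): name is "scene" or "side" or "wrist"; returns a dict with "frame" (480x640x3 uint8, blue, green, red), "mtx" (3x3 intrinsics, pixels), "world_to_cam" (4x4, takes a point from world to camera coordinates); the wrist camera has in their place "T_tool_cam" (4x4, takes a point from camera to tool coordinates, whose origin is the TCP and whose axes are the flange's). Camera axes: x right, y up, looking along -z (the intrinsics and any distortion apply to the point x, -y, -z); pixel columns grow to the right and rows downward; lengths in mm; the calibration is good to about 2 mm. A picture is of the moment at which its call begins: read the wrist's pose just before it. There is no depth.
- bot.hand_in(): hands the job in, once; it reports no verdict.
Trained networks look in a picture, given as the dict that the camera call returned (one of the last four; its "shot" number tells which), for a name from the list of things; names that differ only in an ending like _2 or _b are one class to them, and where a whole thing is asked for, a point or a joint stands for the part that bears it (a point fixed in the world has none). Each returns a list of dicts, best first, with "p" (0 to 1); they miss things now and then, are a little off and sometimes report something else, mostly with a low value. They report only what shows in the picture. A call takes as long as a camera call. They do not tell look-alikes from the thing itself.
- bot.masks_of(label, picture): "mask" (480x640 bool, what is visible of it) and "box" ([left, top, right, bottom] in pixels, round what is visible of it).
The state is a dict: "time": time; "joint_pos": joint angles; "qd": joint speeds; "effort": joint torques, N m; "tcp_pos": TCP position; "orientation": TCP orientation; "force": force on the tool from outside, world axes, zero at the start; "ft_torque": the same for the moment, N m; "opening": finger opening in mm.
Only numpy, scipy, OpenCV 4.12 (cv2) and the standard library are available. Lean on these libraries where they do the work, as an engineer would, in place of code of your own. Each camera call takes 0.05 s, during which the arm holds its last target.

## Working session

There is one attempt and no reset: what is moved stays moved. The work goes in short steps, Python scripts to look and compute and a tool call to move; the robot and the scene stay as the last step left them, time stands still between calls to the robot, and variables do not carry over. Pictures are saved under pics/ and viewed, and the job is handed in when it is done.

Besides the shell and the picture viewer there is one more tool, called after "Call:" by a JSON object that holds its "fn" and its "kwargs", one argument or row to a line. drive_tool: Moves the arm, as the interface text tells. Shift numbers are shares of 100 mm and turn numbers shares of pi rad, none past 1 either way. Its arguments: {"type":"object","properties":{"series":{"type":"array","items":{"type":"object","properties":{"offset":{"type":"array","items":{"type":"number"}},"angular":{"type":"array","items":{"type":"number"}},"jaw":{"type":"number"}}}}},"required":["series"]}

```bash
ls; mkdir -p pics
python3 - <<'E'
from plant import bot
import cv2,numpy as np,pickle
s=bot.sense();print(s)
d={}
for n in ["scene","side","wrist"]:
    p=bot.grab_frame(n);d[n]=p;cv2.imwrite(f"pics/a_{n}.png",p["frame"]);print(n,{k:v for k,v in p.items() if k!="frame"})
pickle.dump((s,d),open("a.pkl","wb"))
E
```

```text
pics
{'time': 0.0, 'joint_pos': array([-5.67622770e-02,  9.18363646e-02,  1.23184866e+00,  1.28365149e-05,
        1.81985947e+00, -5.67071146e-02]), 'qd': array([-1.86738024e-03, -1.57798904e-04,  3.24722050e-03, -2.08801460e-05,
       -1.13306618e-03,  1.70351029e-03]), 'effort': array([-3.13584051e-04, -4.46447504e+01, -4.06449509e+01,  6.96761138e-02,
        2.93726998e-02, -1.50731516e-04]), 'tcp_pos': array([ 5.99689748e+02, -1.71610708e-02,  2.21541412e+02]), 'orientation': array([-2.22046320e+00, -2.22034772e+00,  2.02600091e-03]), 'force': array([-0.40106677,  0.18670867, -0.04780188]), 'ft_torque': array([-0.00718458,  0.02047379,  0.0107802 ]), 'opening': 87.9677516845935}
scene {'mtx': array([[583.75569568,   0.        , 317.17855178],
       [  0.        , 583.75569568, 239.95447996],
       [  0.        ,   0.        ,   1.        ]]), 'world_to_cam': array([[ 5.05633312e-01,  8.62497166e-01, -2.08228556e-02,
        -2.56739508e+02],
       [-5.73283861e-01,  3.53924609e-01,  7.38974279e-01,
         2.45309792e+02],
       [ 6.44732943e-01, -3.61712606e-01,  6.73411
[... 505 characters left out ...]
3e-01,  7.68265793e-01,  4.88544081e-01,
        -1.17408476e+03],
       [ 0.00000000e+00,  0.00000000e+00,  0.00000000e+00,
         1.00000000e+00]]), 'shot': 2}
wrist {'mtx': array([[369.70882236,   0.        , 323.59739413],
       [  0.        , 369.70882236, 243.51169542],
       [  0.        ,   0.        ,   1.        ]]), 'T_tool_cam': array([[ 5.47253493e-04,  9.57556196e-01,  2.88246130e-01,
         7.94019125e+01],
       [ 9.99999823e-01, -5.91314651e-04,  6.57896525e-05,
        -3.91439450e-01],
       [ 2.33441449e-04,  2.88246043e-01, -9.57556351e-01,
        -1.62051502e+02],
       [ 0.00000000e+00,  0.00000000e+00,  0.00000000e+00,
         1.00000000e+00]]), 'shot': 3}
```

View pics/a_scene.png

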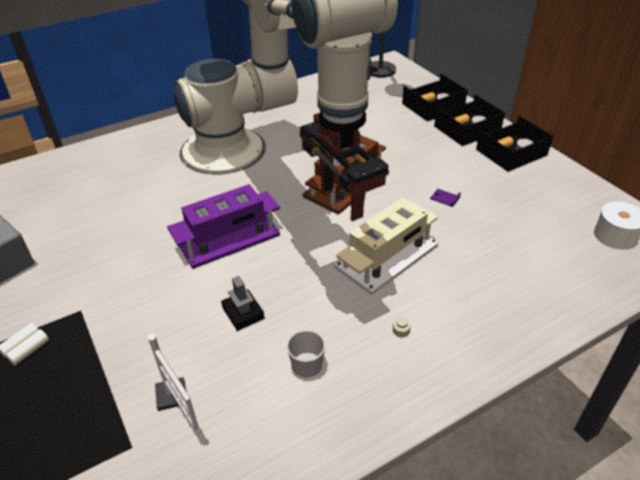

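View pics/a_side.png

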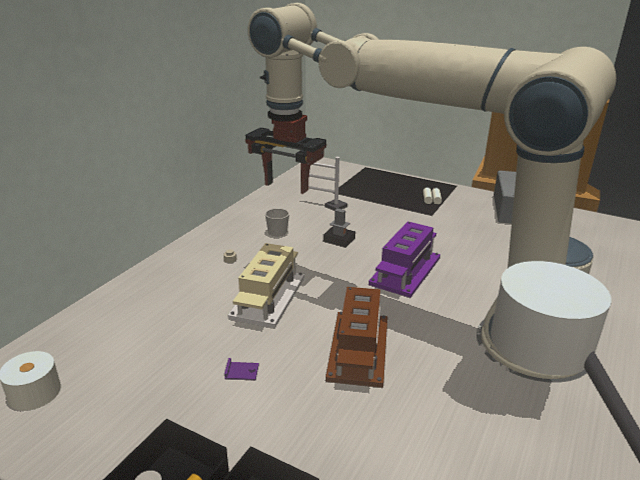

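View pics/a_wrist.png

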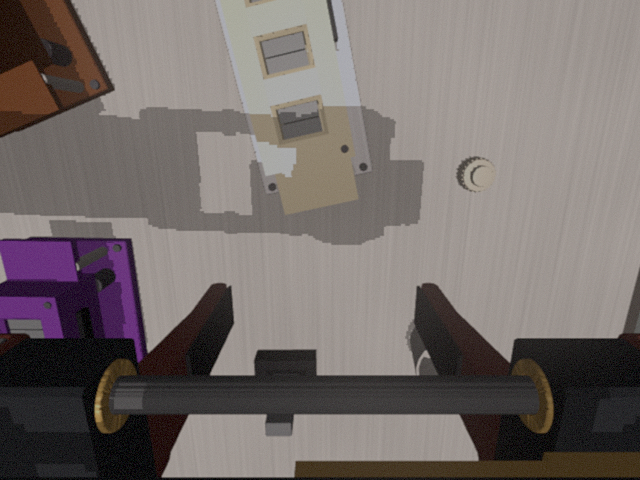

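```bash
cat > h.py <<'E'
import numpy as np,cv2
from scipy.spatial.transform import Rotation as R
def T_wc(p,s=None):
    if "world_to_cam" in p: return p["world_to_cam"]
    T=np.eye(4);T[:3,:3]=R.from_rotvec(s["orientation"]).as_matrix();T[:3,3]=s["tcp_pos"]
    return np.linalg.inv(T@p["T_tool_cam"])
def proj(P,p,s=None):
    W=T_wc(p,s);P=np.atleast_2d(P);c=P@W[:3,:3].T+W[:3,3]
    q=np.c_[c[:,0],-c[:,1],-c[:,2]]@p["mtx"].T
    return q[:,:2]/q[:,2:]
def back(uv,z,p,s=None):
    W=np.linalg.inv(T_wc(p,s));uv=np.atleast_2d(uv)
    r=np.c_[uv,np.ones(len(uv))]@np.linalg.inv(p["mtx"]).T
    d=np.c_[r[:,0],-r[:,1],-r[:,2]]@W[:3,:3].T;o=W[:3,3]
    t=(z-o[2])/d[:,2];return o+d*t[:,None]
def crop(im,x0,y0,x1,y1,k,fn):
    cv2.imwrite(fn,cv2.resize(im[y0:y1,x0:x1],None,fx=k,fy=k,interpolation=cv2.INTER_CUBIC))
E
python3 - <<'E'
import pickle
from h import *
s,d=pickle.load(open("a.pkl","rb"))
S,D,W=d["scene"],d["side"],d["wrist"]
crop(S["frame"],200,180,460,400,3,"pics/b_scene.png")
crop(D["frame"],200,170,460,400,3,"pics/b_side.png")
print("cradle scene",back([243,313],11,S), "side",back([339,238],11,D))
print("tab top",back([239,283],92,S),back([340,212],92,D),back([279,426],92,W,s))
print("bays wrist",back([[285,52],[300,120]],98,W,s))
print("knob",back([402,325],14,S),"cup",back([306,355],30,S),"gate",back([170,395],0,S),"gate tip",back([195,425],0,S))
print("purp",back([232,225],60,S),"brown",back([362,310],60,D))
E
```

```text
cradle scene [[ 565.1638806  -199.67380068   11.        ]] side [[ 549.77534046 -190.06259924   11.        ]]
tab top [[ 563.09931763 -197.34268001   92.        ]] [[ 547.79444714 -187.06254258   92.        ]] [[ 555.96217306 -192.82971955   92.        ]]
bays wrist [[572.02428298 133.01065649  98.        ]
 [581.69076743  87.97073873  98.        ]]
knob [[750.41964804  42.51951114  14.        ]] cup [[ 727.23927751 -150.79237577   30.        ]] gate [[ 658.71525803 -383.52181578    0.        ]] gate tip [[ 735.00791105 -367.59615392    0.        ]]
purp [[ 370.00874763 -128.78308665   60.        ]] brown [[328.04744538 145.10291988  60.        ]]
```

Run:
```python
import pickle
from h import *
from plant import bot
s=bot.sense()
p=bot.grab_frame("wrist")
for l in ["cartridge","cradle","module","bay1","cup"]:
    for m in bot.masks_of(l,p): print(l,m["p"],m["box"])
p=bot.grab_frame("scene")
for l in ["cartridge","cradle","module"]:
    for m in bot.masks_of(l,p): print(l,m["p"],m["box"])
```

```text
cartridge 0.74 [264.7, 414.0, 291.5, 436.4]
module 0.87 [218.8, 0.0, 357.9, 212.8]
module 0.77 [0.0, 240.2, 103.8, 338.1]
bay1 0.88 [2.0, 2.3, 62.9, 138.4]
bay1 0.86 [0.0, 236.2, 106.9, 342.2]
bay1 0.63 [219.5, 0.0, 356.3, 212.3]
bay1 0.31 [262.2, 414.4, 295.1, 436.5]
cup 0.77 [411.8, 328.2, 438.6, 378.6]
cartridge 0.7 [229.9, 278.4, 251.3, 313.0]
cradle 0.59 [223.5, 297.1, 267.4, 330.4]
module 0.91 [302.6, 135.4, 384.5, 195.6]
module 0.78 [168.9, 185.0, 280.5, 246.2]
module 0.59 [335.8, 197.8, 435.5, 273.1]
```

View pics/b_scene.png

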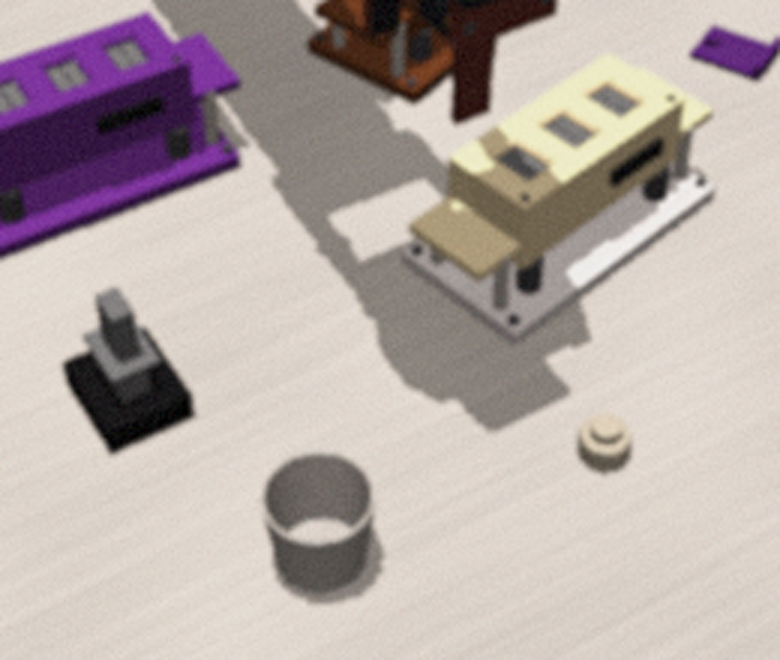

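View pics/b_side.png

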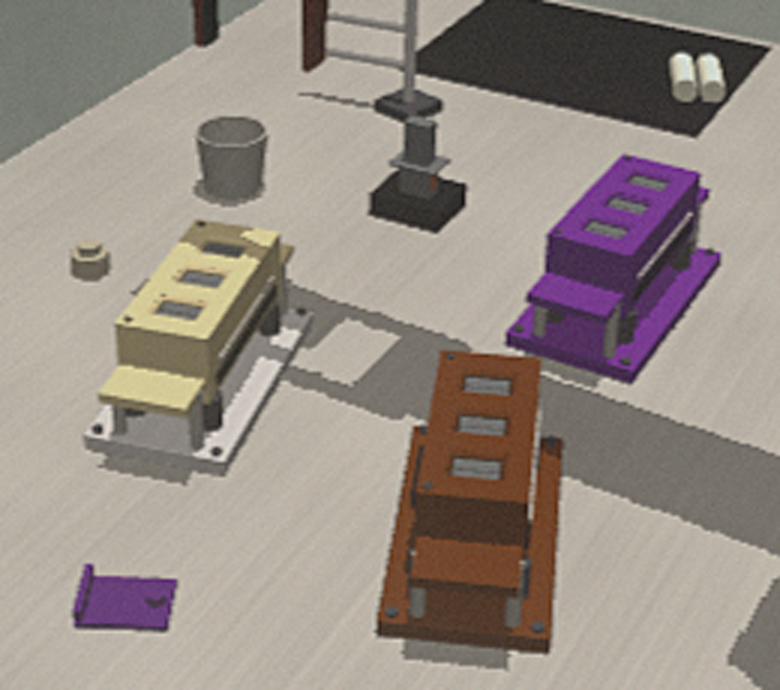

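Run:
```python
import pickle
from h import *
s,d=pickle.load(open("a.pkl","rb"))
S,D,W=d["scene"],d["side"],d["wrist"]
c=np.array([[65,365],[110,435],[192,393],[146,330]])/3+[200,180]
P=back(c,22,S)[:,:2];print(P,P[1]-P[0],P[2]-P[1])
c=np.array([[371,195],[432,212],[466,185],[405,170]])/3+[200,170]
P=back(c,22,D)[:,:2];print(P,P[1]-P[0],P[2]-P[1])
```

```text
[[ 526.35164177 -226.0121517 ]
 [ 594.88630571 -225.29916642]
 [ 590.80741162 -166.11927408]
 [ 525.91537425 -167.70497974]] [68.53466394  0.71298527] [-4.0788941  59.17989234]
[[ 584.99702903 -166.43174109]
 [ 522.58998664 -165.33389138]
 [ 518.22882929 -226.84015256]
 [ 580.62093063 -225.49005767]] [-62.40704238   1.09784971] [ -4.36115735 -61.50626118]
```

Call:
{"fn": "drive_tool", "kwargs": {
  "series": [
    {"offset": [-0.4, 0, 0], "angular": [0, 0, 0], "jaw": -1},
    {"offset": [-0.8, -0.1, 0], "angular": [0, 0, 0], "jaw": -1},
    {"offset": [-1, -0.2, 0], "angular": [0, 0, 0], "jaw": -1},
    {"offset": [-1, -0.4, 0], "angular": [0, 0, 0], "jaw": -1}
  ]
}}

```text
time: 0.98
tcp_pos: [559.9, -103.9, 221.5]
orientation: [2.226, 2.217, -0.003]
force: [0.2, 0.1, 0.6]
opening: 87.6
```

Call:
{"fn": "drive_tool", "kwargs": {
  "series": [
    {"offset": [-0.4, 0, 0], "angular": [0, 0, 0], "jaw": -1},
    {"offset": [-0.8, 0, 0], "angular": [0, 0, 0], "jaw": -1},
    {"offset": [-1, 0, 0], "angular": [0, 0, 0], "jaw": -1},
    {"offset": [-1, 0, 0], "angular": [0, 0, 0], "jaw": -1},
    {"offset": [-1, 0, 0], "angular": [0, 0, 0], "jaw": -1}
  ]
}}

```text
time: 1.4
tcp_pos: [559.7, -200.9, 222.4]
orientation: [-2.223, -2.219, -0.0]
force: [-0.3, 1.1, -0.3]
opening: 87.5
```

```bash
cat > snap.py <<'E'
import pickle,sys
from h import *
from plant import bot
n=sys.argv[1]
s=bot.sense();p=bot.grab_frame("wrist")
pickle.dump((s,p),open(n+".pkl","wb"));cv2.imwrite(f"pics/{n}.png",p["frame"])
print(s["time"],s["tcp_pos"],s["orientation"],s["force"],s["opening"],s["joint_pos"][5],abs(s["qd"]).max())
E
python3 snap.py c1
```

```text
1.4 [ 559.74748211 -200.85963713  222.36422484] [-2.22335672e+00 -2.21853126e+00 -1.30315635e-04] [-0.27325641  1.08653041 -0.32972531] 87.50546465653593 -0.39967271526284115 0.03859966522034959
```

View pics/c1.png

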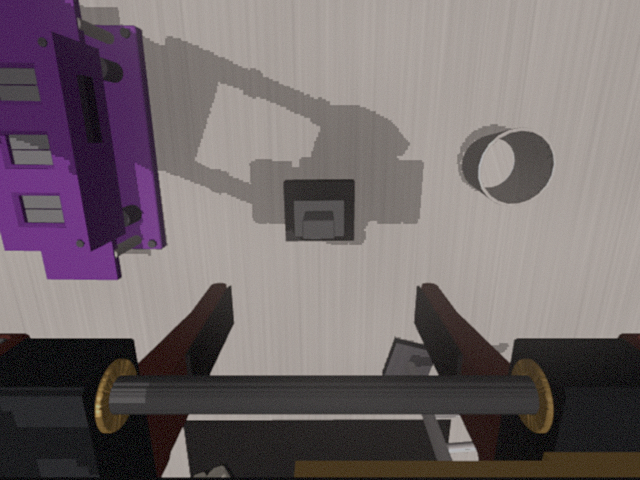

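Run:
```python
import pickle
from h import *
s,p=pickle.load(open("c1.pkl","rb"))
crop(p["frame"],260,160,380,260,6,"pics/c1z.png")
```

```text
(no output)
```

View pics/c1z.png

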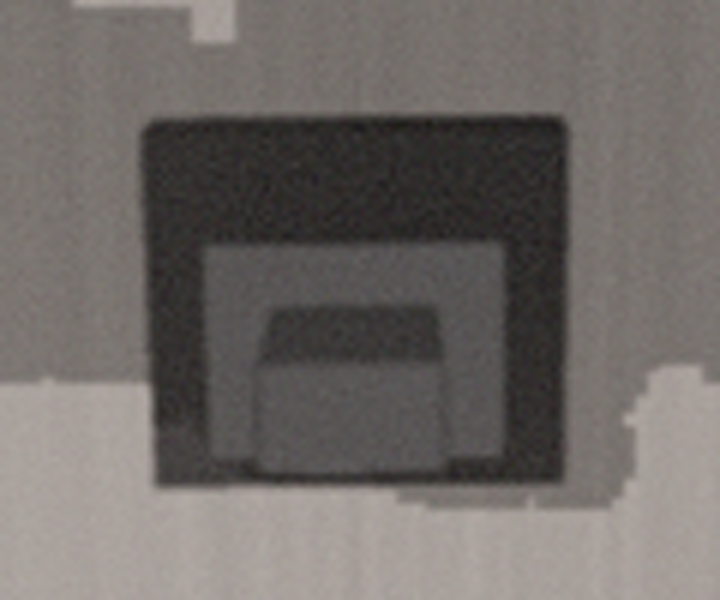

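Run:
```python
import pickle
from h import *
s,p=pickle.load(open("c1.pkl","rb"))
def f(c,z):
    P=back(np.array(c)/6+[260,160],z,p,s)[:,:2]
    print(P.mean(0),P[1]-P[0],P[2]-P[3],P[3]-P[0],P[2]-P[1])
f([[258,362],[442,362],[446,472],[256,470]],92)
f([[205,242],[503,240],[503,458],[206,458]],52)
f([[145,118],[568,118],[565,485],[157,487]],22)
```

```text
[ 555.04927792 -197.43891227] [24.86232832 -0.0365286 ] [26.04889895 -0.32251274] [ -0.54210761 -15.17308962] [  0.64446302 -15.45907375]
[ 555.05797237 -197.39482768] [45.05028348  0.23704691] [46.20934716 -0.06646028] [ -0.67606212 -33.90145633] [  0.48300156 -34.20496352]
[ 555.44211713 -196.6533418 ] [68.610962   -0.10597356] [69.47081352  0.25556728] [ 2.80152086e-02 -6.23794357e+01] [  0.88786673 -62.01789489]
```

Call:
{"fn": "drive_tool", "kwargs": {
  "series": [
    {"offset": [0.03, -0.047, 0.1], "angular": [0, 0, 0.195], "jaw": -1},
    {"offset": [0.03, -0.047, 0.2], "angular": [0, 0, 0.195], "jaw": -1},
    {"offset": [0.03, -0.047, 0.3], "angular": [0, 0, 0.195], "jaw": -1},
    {"offset": [0.03, -0.047, 0.4], "angular": [0, 0, 0.195], "jaw": -1},
    {"offset": [0.03, -0.047, 0.5], "angular": [0, 0, 0.195], "jaw": -1}
  ]
}}

```text
time: 1.87
tcp_pos: [555.7, -195.2, 172.5]
orientation: [2.791, 1.443, 0.001]
force: [0.9, -1.4, 0.4]
opening: 87.9
```

Call:
{"fn": "drive_tool", "kwargs": {
  "series": [
    {"offset": [0, 0, 0.1], "angular": [0, 0, 0.195], "jaw": -1},
    {"offset": [0, 0, 0.2], "angular": [0, 0, 0.195], "jaw": -1},
    {"offset": [0, 0, 0.3], "angular": [0, 0, 0.195], "jaw": -1},
    {"offset": [0, 0, 0.4], "angular": [0, 0, 0.195], "jaw": -1},
    {"offset": [0, 0, 0.4], "angular": [0, 0, 0.195], "jaw": -1}
  ]
}}

```text
time: 2.28
tcp_pos: [554.8, -194.8, 130.2]
orientation: [-3.094, -0.534, 0.004]
force: [0.5, 0.3, 0.1]
opening: 87.6
```

Call:
{"fn": "drive_tool", "kwargs": {
  "series": [
    {"offset": [0, 0, 0], "angular": [0, 0, 0.11], "jaw": -1},
    {"offset": [0, 0, 0], "angular": [0, 0, 0.11], "jaw": -1},
    {"offset": [0, 0, 0], "angular": [0, 0, 0.11], "jaw": -1},
    {"offset": [0, 0, 0], "angular": [0, 0, 0.11], "jaw": -1}
  ]
}}

```text
time: 2.62
tcp_pos: [555.7, -195.3, 132.9]
orientation: [-3.141, 0.002, -0.001]
force: [-0.2, 0.7, -0.4]
opening: 87.6
```

```bash
python3 snap.py c2
python3 - <<'E'
import pickle
from h import *
s,p=pickle.load(open("c2.pkl","rb"));print(R.from_rotvec(s["orientation"]).as_matrix().round(3))
E
```

```text
2.6167 [ 555.70774445 -195.30682126  132.91242374] [-3.14130249e+00  1.89887213e-03 -6.47306821e-04] [-0.23988689  0.71713847 -0.4152203 ] 87.64969792945945 1.1760647564826356 0.17244989481004247
[[ 1.    -0.001  0.   ]
 [-0.001 -1.     0.   ]
 [ 0.    -0.    -1.   ]]
```

View pics/c2.png

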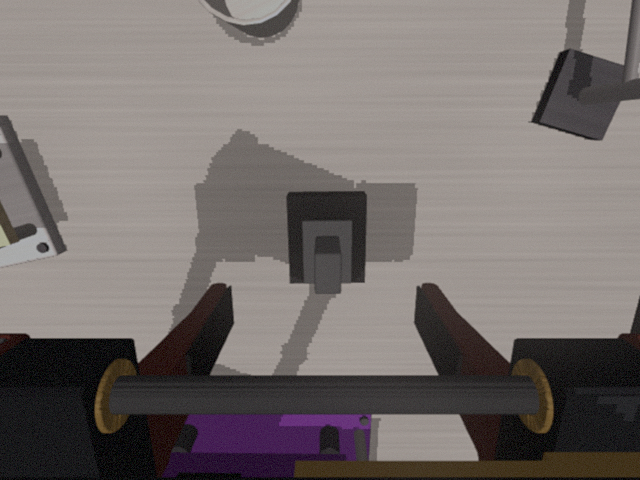

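Run:
```python
import pickle
from h import *
s,p=pickle.load(open("c2.pkl","rb"))
crop(p["frame"],270,180,390,305,6,"pics/c2z.png")
```

```text
(no output)
```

View pics/c2z.png

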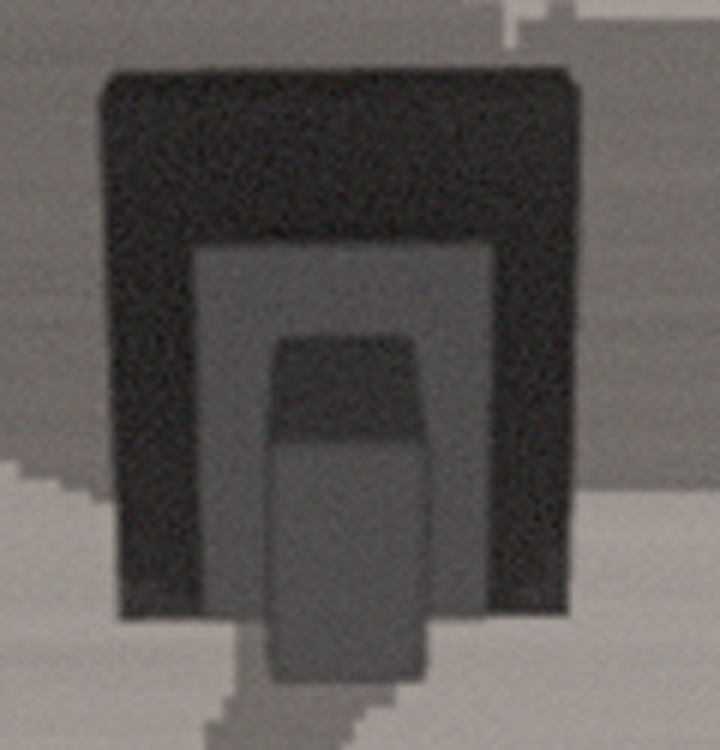

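Run:
```python
import pickle
from h import *
s,p=pickle.load(open("c2.pkl","rb"))
def f(c,z):
    P=back(np.array(c)/6+[270,180],z,p,s)[:,:2]
    print(P.mean(0),P[1]-P[0],P[2]-P[3],P[3]-P[0],P[2]-P[1])
f([[272,442],[428,444],[427,682],[270,682]],92)
f([[195,245],[493,245],[486,614],[203,614]],52)
f([[102,75],[580,75],[566,615],[120,615]],22)
```

```text
[ 554.72177313 -197.98172672] [ -0.20790231 -15.03806789] [-3.02434808e-03 -1.56466750e+01] [-25.19282602   0.37867202] [-24.98794806  -0.22993506]
[ 555.04618107 -197.84146954] [-1.40613831e-02 -3.34768754e+01] [-7.70440669e-03 -3.34391207e+01] [-44.71756205  -0.17879045] [-44.71120507  -0.14103573]
[ 555.89397581 -197.81573275] [-2.95680132e-02 -5.89885985e+01] [-1.36108718e-02 -5.92136478e+01] [-71.90098945  -0.28702307] [-71.88503231  -0.51207246]
```

Call:
{"fn": "drive_tool", "kwargs": {
  "series": [
    {"offset": [0, 0.006, 0.2], "angular": [0, 0, 0], "jaw": -1},
    {"offset": [0, 0.006, 0.4], "angular": [0, 0, 0], "jaw": -1},
    {"offset": [0, 0.006, 0.6], "angular": [0, 0, 0], "jaw": -1},
    {"offset": [0, 0.006, 0.75], "angular": [0, 0, 0], "jaw": -1},
    {"offset": [0, 0.006, 0.75], "angular": [0, 0, 0], "jaw": -1}
  ]
}}

```text
time: 3.08
tcp_pos: [553.5, -195.9, 53.5]
orientation: [-3.139, -0.006, 0.009]
force: [-0.5, -0.2, -0.8]
opening: 87.7
```

```bash
python3 snap.py c3
```

```text
3.0833 [ 553.45636486 -195.88618485   53.53716375] [-3.13881727 -0.00649     0.00924428] [-0.45755239 -0.16394963 -0.77640392] 87.65201506458448 1.1683873230917614 0.051217859897598104
```

View pics/c3.png

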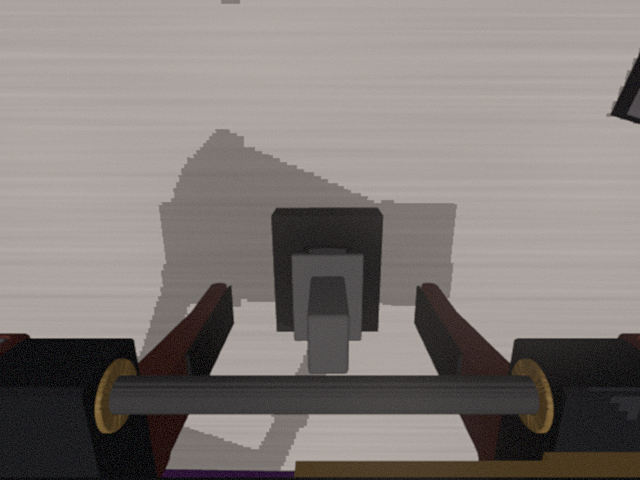

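Call:
{"fn": "drive_tool", "kwargs": {
  "series": [
    {"offset": [0, 0.01, 0], "angular": [0, 0, 0], "jaw": -1},
    {"offset": [0, 0.01, 0], "angular": [0, 0, 0], "jaw": -1},
    {"offset": [0, 0.01, 0], "angular": [0, 0, 0], "jaw": -1}
  ]
}}

```text
time: 3.38
tcp_pos: [556.2, -198.8, 59.5]
orientation: [3.14, 0.001, 0.004]
force: [-0.1, -0.8, 0.6]
opening: 87.8
```

```bash
python3 snap.py c4;python3 - <<'E'
import pickle
from h import *
s,p=pickle.load(open("c4.pkl","rb"))
crop(p["frame"],200,200,450,400,3,"pics/c4z.png")
E
```

```text
3.3833 [ 556.21905191 -198.84761079   59.4931209 ] [3.14049184e+00 1.34088615e-03 4.07509270e-03] [-0.07999241 -0.84776359  0.57423551] 87.82994912638475 1.1690096185834316 0.005107403719906018
```

View pics/c4z.png

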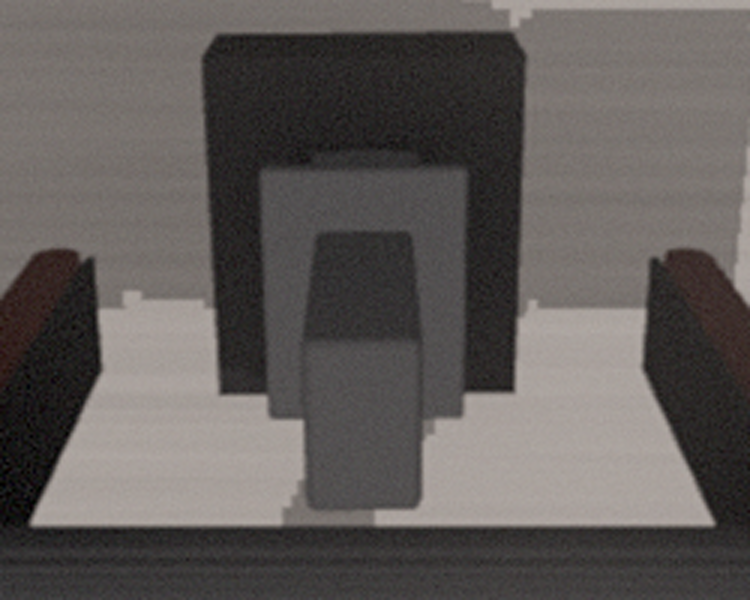

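Call:
{"fn": "drive_tool", "kwargs": {
  "series": [
    {"offset": [0, -0.006, 0], "angular": [0, 0, 0], "jaw": 0.4},
    {"offset": [0, -0.006, 0], "angular": [0, 0, 0], "jaw": 0.5},
    {"offset": [0, -0.006, 0], "angular": [0, 0, 0], "jaw": 0.55},
    {"offset": [0, -0.006, 0], "angular": [0, 0, 0], "jaw": 0.6},
    {"offset": [0, -0.006, 0], "angular": [0, 0, 0], "jaw": 0.6}
  ]
}}

```text
time: 3.85
tcp_pos: [555.3, -198.0, 57.6]
orientation: [-3.142, -0.0, 0.0]
force: [-0.1, 0.0, 0.0]
opening: 58.0
```

Call:
{"fn": "drive_tool", "kwargs": {
  "series": [
    {"offset": [0, 0, 0], "angular": [0, 0, 0], "jaw": 1},
    {"offset": [0, 0, 0], "angular": [0, 0, 0], "jaw": 1},
    {"offset": [0, 0, 0], "angular": [0, 0, 0], "jaw": 1},
    {"offset": [0, 0, 0], "angular": [0, 0, 0], "jaw": 1},
    {"offset": [0, 0, 0], "angular": [0, 0, 0], "jaw": 1}
  ]
}}

```text
time: 4.27
tcp_pos: [555.3, -198.0, 57.6]
orientation: [-3.142, 0.0, 0.0]
force: [0.6, 0.4, 0.6]
opening: 24.4
```

```bash
python3 snap.py c5
```

```text
4.2667 [ 555.29401186 -197.99286774   57.59655095] [-3.14156475e+00  2.18238261e-05  1.23493454e-04] [0.56573839 0.36005794 0.63702333] 24.440232819340956 1.1706063626655703 0.001585129028148693
```

View pics/c5.png

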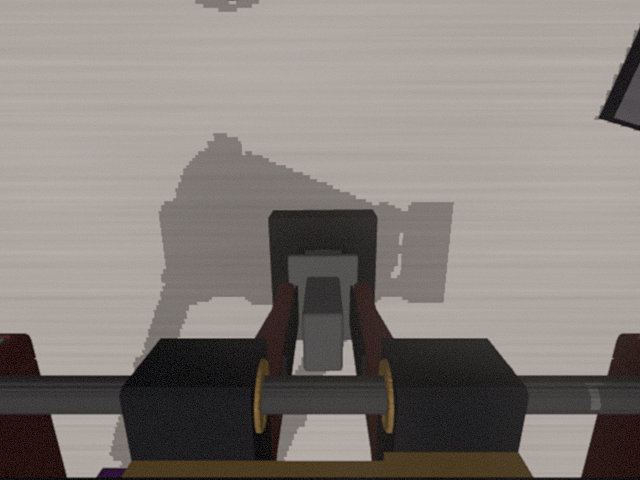

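Call:
{"fn": "drive_tool", "kwargs": {
  "series": [
    {"offset": [0, 0, 0], "angular": [0, 0, 0], "jaw": 1},
    {"offset": [0, 0, 0], "angular": [0, 0, 0], "jaw": 1},
    {"offset": [0, 0, 0], "angular": [0, 0, 0], "jaw": 1},
    {"offset": [0, 0, 0], "angular": [0, 0, 0], "jaw": 1}
  ]
}}

```text
time: 4.65
tcp_pos: [555.3, -198.0, 57.6]
orientation: [3.142, 0.0, -0.0]
force: [-0.0, -0.5, 0.5]
opening: 15.8
```

Call:
{"fn": "drive_tool", "kwargs": {
  "series": [
    {"offset": [0, 0, -0.05], "angular": [0, 0, 0], "jaw": 1},
    {"offset": [0, 0, -0.1], "angular": [0, 0, 0], "jaw": 1},
    {"offset": [0, 0, -0.15], "angular": [0, 0, 0], "jaw": 1},
    {"offset": [0, 0, -0.25], "angular": [0, 0, 0], "jaw": 1},
    {"offset": [0, 0, -0.35], "angular": [0, 0, 0], "jaw": 1}
  ]
}}

```text
time: 5.07
tcp_pos: [555.3, -198.0, 93.6]
orientation: [3.142, 0.0, 0.0]
force: [-0.8, -0.7, 0.3]
opening: 15.3
```

Call:
{"fn": "drive_tool", "kwargs": {
  "series": [
    {"offset": [0, 0, -0.3], "angular": [0, 0, 0], "jaw": 1},
    {"offset": [0, 0, -0.6], "angular": [0, 0, 0], "jaw": 1},
    {"offset": [-0.1, -0.2, -0.9], "angular": [0, 0, -0.03], "jaw": 1},
    {"offset": [-0.2, -0.5, -1], "angular": [0, 0, -0.06], "jaw": 1},
    {"offset": [-0.3, -0.8, -1], "angular": [0, 0, -0.068], "jaw": 1}
  ]
}}

```text
time: 5.48
tcp_pos: [526.4, -118.2, 198.5]
orientation: [3.12, 0.339, 0.012]
force: [0.4, 0.3, -1.1]
opening: 15.8
```

Run:
```python
from h import *
from plant import bot
s=bot.sense();M=R.from_rotvec(s["orientation"]).as_matrix();print(s["tcp_pos"],M.round(3))
print(M.T@(np.array([492,133,195])-s["tcp_pos"]))
```

```text
[ 526.39639788 -118.15603471  198.50009235] [[ 0.977  0.215  0.008]
 [ 0.215 -0.977 -0.002]
 [ 0.007  0.004 -1.   ]]
[  20.3861554  -252.68962346    2.65997577]
```

Call:
{"fn": "drive_tool", "kwargs": {
  "series": [
    {"offset": [0, -0.3, 0], "angular": [0, 0, 0], "jaw": 1},
    {"offset": [0.05, -0.6, 0], "angular": [0, 0, 0], "jaw": 1},
    {"offset": [0.08, -0.9, 0], "angular": [0, 0, 0], "jaw": 1},
    {"offset": [0.1, -1, 0], "angular": [0, 0, 0], "jaw": 1}
  ]
}}

```text
time: 5.82
tcp_pos: [513.5, -14.9, 194.4]
orientation: [-3.122, -0.339, -0.004]
force: [0.6, 0.6, 0.7]
opening: 15.6
```

Call:
{"fn": "drive_tool", "kwargs": {
  "series": [
    {"offset": [0.03, -0.3, 0], "angular": [0, 0, 0], "jaw": 1},
    {"offset": [0.05, -0.6, 0], "angular": [0, 0, 0], "jaw": 1},
    {"offset": [0.08, -0.9, 0], "angular": [0, 0, 0], "jaw": 1},
    {"offset": [0.1, -1, 0], "angular": [0, 0, 0], "jaw": 1}
  ]
}}

```text
time: 6.15
tcp_pos: [502.1, 84.4, 193.8]
orientation: [-3.122, -0.339, -0.002]
force: [-0.1, 0.1, -0.2]
opening: 15.6
```

Call:
{"fn": "drive_tool", "kwargs": {
  "series": [
    {"offset": [0, -0.25, 0], "angular": [0, 0, 0], "jaw": 1},
    {"offset": [0, -0.45, 0], "angular": [0, 0, 0], "jaw": 1},
    {"offset": [0, -0.53, 0], "angular": [0, 0, 0], "jaw": 1},
    {"offset": [0, -0.53, 0], "angular": [0, 0, 0], "jaw": 1},
    {"offset": [0, -0.53, 0], "angular": [0, 0, 0], "jaw": 1}
  ]
}}

```text
time: 6.57
tcp_pos: [491.6, 132.8, 193.0]
orientation: [3.123, 0.335, 0.001]
force: [-0.6, 0.6, -1.4]
opening: 16.2
```

Call:
{"fn": "drive_tool", "kwargs": {
  "series": [
    {"offset": [0, 0, 0], "angular": [0, 0, 0], "jaw": 1},
    {"offset": [0, 0, 0], "angular": [0, 0, 0], "jaw": 1},
    {"offset": [0, 0, 0], "angular": [0, 0, 0], "jaw": 1},
    {"offset": [0, 0, 0], "angular": [0, 0, 0], "jaw": 1},
    {"offset": [0, 0, 0], "angular": [0, 0, 0], "jaw": 1}
  ]
}}

```text
time: 6.98
tcp_pos: [491.3, 133.0, 192.6]
orientation: [3.124, 0.334, -0.0]
force: [0.7, -0.5, 0.1]
opening: 16.0
```

```bash
python3 snap.py d1
```

```text
6.9833 [491.31839505 133.00908209 192.60533109] [ 3.12373497e+00  3.33772787e-01 -1.67590514e-04] [ 0.71542755 -0.46178767  0.08197782] 15.952455332294578 1.5554697906958694 0.005630890989323854
```

View pics/d1.png

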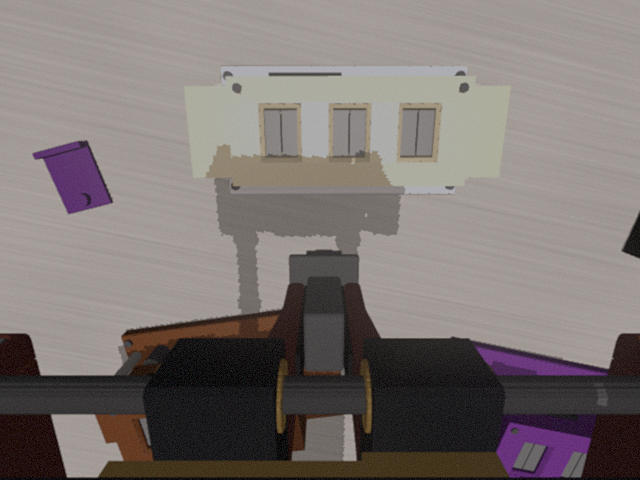

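Run:
```python
import pickle
from h import *
s,p=pickle.load(open("d1.pkl","rb"))
crop(p["frame"],240,85,460,200,3.5,"pics/d1z.png")
crop(p["frame"],270,240,380,380,4,"pics/d1y.png")
```

```text
(no output)
```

View pics/d1z.png

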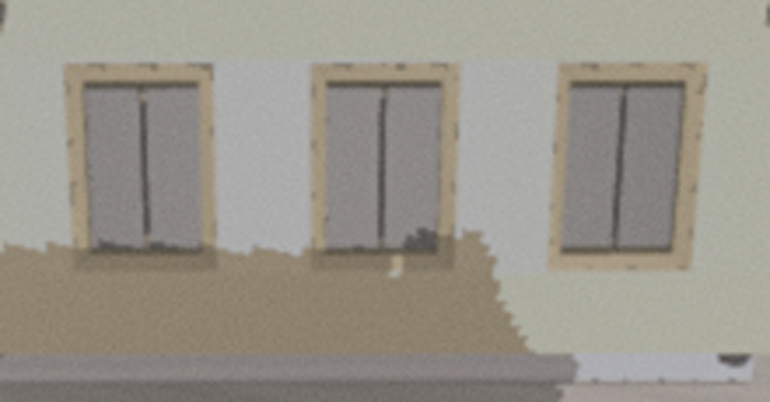

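View pics/d1y.png

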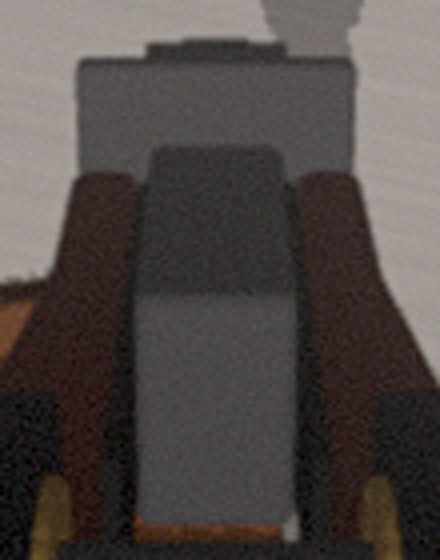

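Run:
```python
import pickle
from h import *
s,p=pickle.load(open("d1.pkl","rb"))
M=R.from_rotvec(s["orientation"]).as_matrix();t=s["tcp_pos"]
A=[[[65,63],[212,63],[216,270],[75,270]],[[310,63],[460,63],[453,270],[311,270]],[[557,63],[706,65],[692,270],[548,270]]]
C=[]
for c in A:
    P=back(np.array(c)/3.5+[240,85],98,p,s)[:,:2]
    C.append(P.mean(0));print("bay",P.mean(0),np.linalg.norm(P[1]-P[0]),np.linalg.norm(P[3]-P[0]),np.linalg.norm(P[2]-P[1]),
      "tool", M.T@(np.r_[P.mean(0),98]-t))
d=C[2]-C[0];print("row yaw", np.arctan2(d[1],d[0]),np.linalg.norm(d),"tool y yaw",np.arctan2(M[1,1],M[0,1]), "tool x", np.arctan2(M[1,0],M[0,0]))
f=lambda c,z:((back(np.array(c)/4+[270,240],z,p,s)-t)@M).round(2)
print(f([[135,295],[297,295],[295,522],[137,522]],t[2]+34.4))
print(f([[78,58],[355,58]],t[2]-5.6))
print(proj([[*C[0],98],[*C[1],98],[*C[2],98]],p,s))
```

```text
bay [561.67641845 177.68710596] 27.325029920744964 37.687928414050376 37.68519929992914 tool [ 78.2203678  -28.80960895  94.59453704]
bay [571.39517517 132.84713104] 27.87562635315577 37.68470262386575 37.68030764755538 tool [78.24552641 17.07150853 94.59749894]
bay [581.05891553  87.84985227] 27.71716286350308 37.68140403211803 37.33420314480865 tool [78.18367419 63.09475418 94.60047997]
row yaw -1.358302248717197 91.90437064348373 tool y yaw -1.3579029826867794 tool x 0.21289333672828406
[[ 12.47  -7.66 -34.4 ]
 [ 12.48   7.84 -34.4 ]
 [-12.82   8.06 -34.4 ]
 [-12.84  -7.84 -34.4 ]]
[[ 22.97 -16.4    5.6 ]
 [ 23.    16.7    5.6 ]]
[[280.59280214 133.22645451]
 [349.56113703 133.22644908]
 [418.75087215 133.363069  ]]
```

Call:
{"fn": "drive_tool", "kwargs": {
  "series": [
    {"offset": [0.3, 0.06, 0], "angular": [0, 0, 0], "jaw": 1},
    {"offset": [0.6, 0.12, 0.1], "angular": [0, 0, 0], "jaw": 1},
    {"offset": [0.782, 0.17, 0.2], "angular": [0, 0, 0], "jaw": 1},
    {"offset": [0.782, 0.17, 0.3], "angular": [0, 0, 0], "jaw": 1},
    {"offset": [0.782, 0.17, 0.37], "angular": [0, 0, 0], "jaw": 1}
  ]
}}

```text
time: 7.45
tcp_pos: [571.0, 133.2, 153.5]
orientation: [3.124, 0.334, -0.005]
force: [-0.1, -0.7, -0.7]
opening: 16.0
```

Call:
{"fn": "drive_tool", "kwargs": {
  "series": [
    {"offset": [0, 0, 0], "angular": [0, 0, 0], "jaw": 1},
    {"offset": [0, 0, 0], "angular": [0, 0, 0], "jaw": 1},
    {"offset": [0, 0, 0], "angular": [0, 0, 0], "jaw": 1},
    {"offset": [0, 0, 0], "angular": [0, 0, 0], "jaw": 1},
    {"offset": [0, 0, 0], "angular": [0, 0, 0], "jaw": 1}
  ]
}}

```text
time: 7.87
tcp_pos: [571.3, 133.6, 156.9]
orientation: [-3.123, -0.335, -0.003]
force: [0.6, -0.5, -0.9]
opening: 16.1
```

```bash
python3 snap.py e1
python3 - <<'E'
import pickle
from h import *
from plant import bot
for n,b in (("scene",(320,160,470,300)),("side",(210,180,340,340))):
    p=bot.grab_frame(n);crop(p["frame"],b[0],b[1],b[2],b[3],3.7,f"pics/e1_{n}.png")
    pickle.dump(p,open(f"e1_{n}.pkl","wb"))
E
```

```text
7.8667 [571.26018103 133.62110406 156.92324437] [-3.12349729 -0.33529532 -0.0031474 ] [ 0.57130379 -0.48461233 -0.8956698 ] 16.10288487725755 1.528703350677631 0.006851879748204297
```

View pics/e1.png

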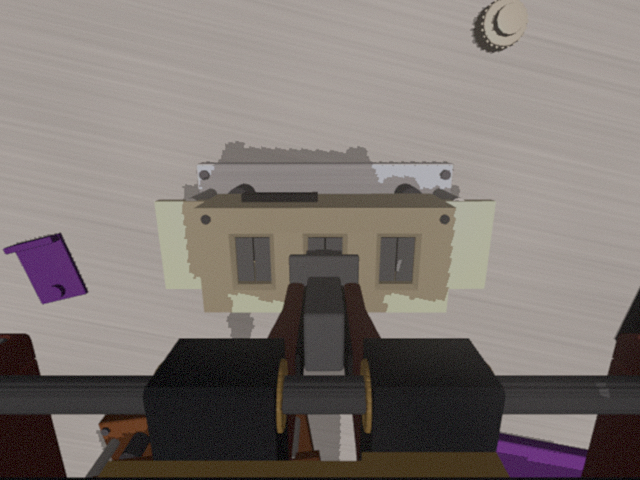

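View pics/e1_scene.png

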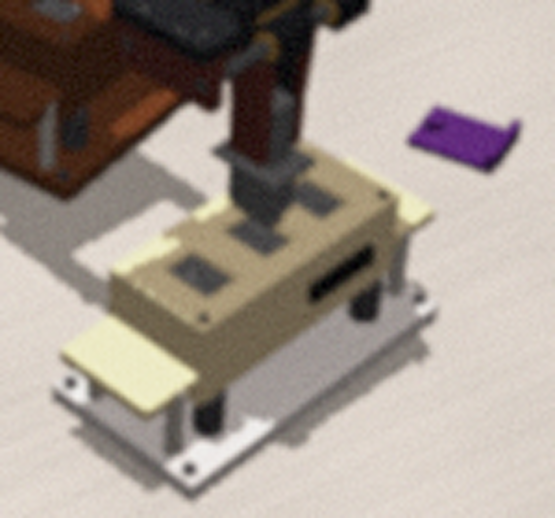

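View pics/e1_side.png

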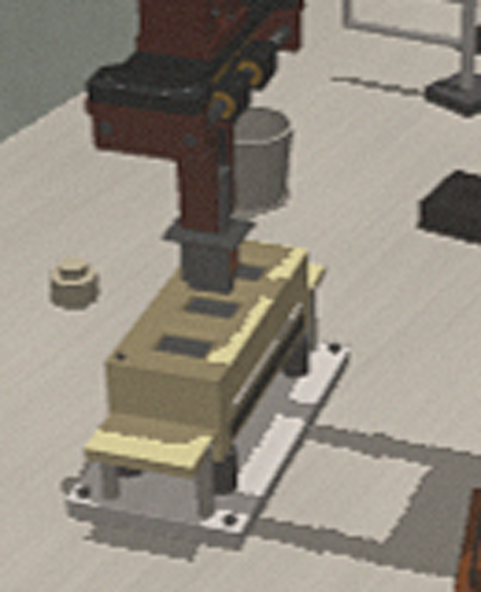

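Run:
```python
import pickle
from h import *
s,p=pickle.load(open("e1.pkl","rb"))
crop(p["frame"],220,220,430,310,3.7,"pics/e1z.png")
```

View pics/e1z.png

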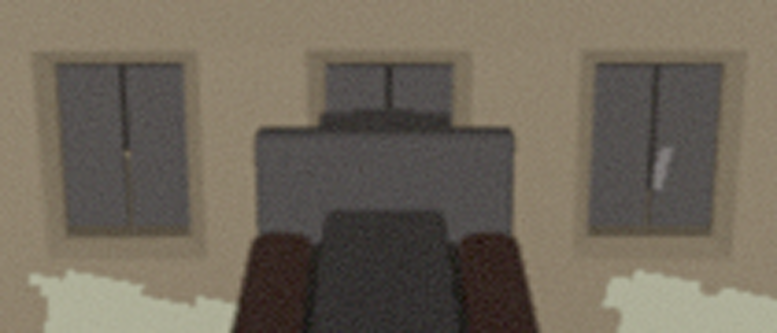

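Run:
```python
import pickle
from h import *
s,p=pickle.load(open("e1.pkl","rb"))
M=R.from_rotvec(s["orientation"]).as_matrix();t=s["tcp_pos"].copy();print(t)
for tz in (t[2],155.6):
  s["tcp_pos"]=np.array([t[0],t[1],tz])
  cs=[]
  for c in [[[33,51],[195,51],[205,257],[52,257]],[[583,51],[747,52],[728,257],[575,257]]]:
    P=back(np.array(c)/3.7+[220,220],98,p,s);cs.append(P.mean(0))
    print(tz,((P-s["tcp_pos"])@M).round(1).tolist(),np.linalg.norm(P[1]-P[0]),np.linalg.norm(P[3]-P[0]))
  m=(cs[0]+cs[1])/2;print("mid",m,"tool",(m-s["tcp_pos"])@M,np.linalg.norm(cs[0]-cs[1]))
```

```text
[571.26018103 133.62110406 156.92324437]
156.92324436513167 [[18.6, -58.8, 59.0], [18.6, -31.7, 59.0], [-18.8, -31.4, 58.9], [-18.8, -58.2, 58.9]] 27.133381460835984 37.413465568384666
156.92324436513167 [[18.7, 33.3, 59.0], [18.5, 60.8, 59.0], [-18.7, 60.3, 58.9], [-18.7, 33.5, 58.9]] 27.465890131913547 37.3984227609573
mid [571.5166632  132.68136384  98.        ] tool [-0.06715064  0.96889499 58.92329212] 91.97158345369984
155.6 [[19.0, -58.5, 57.6], [19.0, -31.5, 57.6], [-18.2, -31.2, 57.6], [-18.2, -57.9, 57.6]] 26.971018455057518 37.18958773233084
155.6 [[19.0, 33.1, 57.6], [18.9, 60.4, 57.6], [-18.1, 59.9, 57.6], [-18.1, 33.3, 57.6]] 27.301537432835662 37.174634939317436
mid [571.97566164 132.78708895  98.        ] tool [ 0.40648628  0.96308643 57.60099589] 91.42123617179907
```

Call:
{"fn": "drive_tool", "kwargs": {
  "series": [
    {"offset": [0, 0, 0], "angular": [0, 0, 0], "jaw": 1},
    {"offset": [0, 0, 0], "angular": [0, 0, 0], "jaw": 1},
    {"offset": [0, 0, 0], "angular": [0, 0, 0], "jaw": 1}
  ]
}}

```text
time: 8.27
tcp_pos: [571.2, 133.4, 155.6]
orientation: [3.124, 0.335, -0.0]
force: [-0.4, -0.2, -0.5]
opening: 15.7
```

Call:
{"fn": "drive_tool", "kwargs": {
  "series": [
    {"offset": [0.002, 0.006, 0.03], "angular": [0, 0, 0], "jaw": 1},
    {"offset": [0.002, 0.006, 0.06], "angular": [0, 0, 0], "jaw": 1},
    {"offset": [0.002, 0.006, 0.09], "angular": [0, 0, 0], "jaw": 1},
    {"offset": [0.002, 0.006, 0.12], "angular": [0, 0, 0], "jaw": 1},
    {"offset": [0.002, 0.006, 0.14], "angular": [0, 0, 0], "jaw": 1}
  ]
}}

```text
time: 8.68
tcp_pos: [571.4, 132.9, 140.8]
orientation: [3.124, 0.335, -0.001]
force: [-0.1, -0.2, -1.6]
opening: 15.8
```

Call:
{"fn": "drive_tool", "kwargs": {
  "series": [
    {"offset": [0, 0, 0.01], "angular": [0, 0, 0], "jaw": 1},
    {"offset": [0, 0, 0.02], "angular": [0, 0, 0], "jaw": 1},
    {"offset": [0, 0, 0.03], "angular": [0, 0, 0], "jaw": 1},
    {"offset": [0, 0, 0.04], "angular": [0, 0, 0], "jaw": 1}
  ]
}}

```text
time: 9.02
tcp_pos: [571.6, 132.9, 138.0]
orientation: [3.124, 0.335, 0.001]
force: [-0.5, -0.0, 1.9]
opening: 16.0
```

Call:
{"fn": "drive_tool", "kwargs": {
  "series": [
    {"offset": [0, 0, 0.015], "angular": [0, 0, 0], "jaw": 1},
    {"offset": [0, 0, 0.03], "angular": [0, 0, 0], "jaw": 1},
    {"offset": [0, 0, 0.04], "angular": [0, 0, 0], "jaw": 1}
  ]
}}

```text
time: 9.27
tcp_pos: [571.8, 132.9, 133.7]
orientation: [-3.124, -0.335, -0.001]
force: [0.7, 0.6, 1.8]
opening: 15.8
```

Call:
{"fn": "drive_tool", "kwargs": {
  "series": [
    {"offset": [0, 0, 0.01], "angular": [0, 0, 0], "jaw": 1},
    {"offset": [0, 0, 0.02], "angular": [0, 0, 0], "jaw": 1},
    {"offset": [0, 0, 0.03], "angular": [0, 0, 0], "jaw": 1}
  ]
}}

```text
time: 9.52
tcp_pos: [571.6, 132.9, 130.5]
orientation: [3.124, 0.335, 0.0]
force: [-0.0, 1.2, 1.6]
opening: 15.8
```

Call:
{"fn": "drive_tool", "kwargs": {
  "series": [
    {"offset": [0, 0, 0.01], "angular": [0, 0, 0], "jaw": 1},
    {"offset": [0, 0, 0.02], "angular": [0, 0, 0], "jaw": 1},
    {"offset": [0, 0, 0.03], "angular": [0, 0, 0], "jaw": 1}
  ]
}}

```text
time: 9.77
tcp_pos: [571.7, 133.0, 128.2]
orientation: [-3.124, -0.335, -0.001]
force: [-0.1, 0.6, 4.2]
opening: 15.6
```

Call:
{"fn": "drive_tool", "kwargs": {
  "series": [
    {"offset": [0, 0, 0.01], "angular": [0, 0, 0], "jaw": 1},
    {"offset": [0, 0, 0.02], "angular": [0, 0, 0], "jaw": 1},
    {"offset": [0, 0, 0.02], "angular": [0, 0, 0], "jaw": 1}
  ]
}}

```text
time: 10.02
tcp_pos: [571.7, 132.9, 125.3]
orientation: [-3.124, -0.335, -0.0]
force: [-0.4, 0.1, 2.5]
opening: 16.0
```

Call:
{"fn": "drive_tool", "kwargs": {
  "series": [
    {"offset": [0, 0, 0.01], "angular": [0, 0, 0], "jaw": 1},
    {"offset": [0, 0, 0.02], "angular": [0, 0, 0], "jaw": 1},
    {"offset": [0, 0, 0.02], "angular": [0, 0, 0], "jaw": 1}
  ]
}}

```text
time: 10.27
tcp_pos: [571.6, 132.9, 123.5]
orientation: [-3.124, -0.335, 0.0]
force: [-0.9, -0.1, 4.6]
opening: 16.3
```

Call:
{"fn": "drive_tool", "kwargs": {
  "series": [
    {"offset": [0, 0, 0.01], "angular": [0, 0, 0], "jaw": 1},
    {"offset": [0, 0, 0.02], "angular": [0, 0, 0], "jaw": 1},
    {"offset": [0, 0, 0.02], "angular": [0, 0, 0], "jaw": 1}
  ]
}}

```text
time: 10.52
tcp_pos: [571.6, 132.9, 122.2]
orientation: [3.124, 0.335, 0.001]
force: [-2.0, -0.5, 6.0]
opening: 16.2
```

```bash
python3 snap.py e2
python3 - <<'E'
from plant import bot
import numpy as np
print(bot.sense()["effort"])
E
```

```text
10.5167 [571.5547033  132.91479045 122.18912622] [3.12367046e+00 3.34954916e-01 5.36786043e-04] [-1.99961465 -0.45862139  6.04802049] 16.244113861478365 1.5276847021114908 0.003475615763735157
[-3.77496681e-02 -3.96245635e+01 -3.77648485e+01  2.80805700e-02
 -6.60245698e-01  2.29889170e-03]
```

Call:
{"fn": "drive_tool", "kwargs": {
  "series": [
    {"offset": [0, 0, 0.01], "angular": [0, 0, 0], "jaw": 1},
    {"offset": [0, 0, 0.02], "angular": [0, 0, 0], "jaw": 1},
    {"offset": [0, 0, 0.02], "angular": [0, 0, 0], "jaw": 1}
  ]
}}

```text
time: 10.82
tcp_pos: [571.6, 132.9, 120.8]
orientation: [3.124, 0.335, 0.001]
force: [-2.0, -0.6, 8.3]
opening: 16.0
```

```bash
python3 snap.py e3
python3 - <<'E'
from h import *
a=cv2.imread("pics/e2.png");b=cv2.imread("pics/e3.png");c=cv2.imread("pics/e1.png")
cv2.imwrite("pics/e3z.png",cv2.resize(np.vstack([x[180:330,140:510] for x in (a,b)]),None,fx=2,fy=2))
E
```

```text
10.8167 [571.57274656 132.90484764 120.7861953 ] [3.12367403e+00 3.35007372e-01 1.17700265e-03] [-1.96475915 -0.61059708  8.25759772] 16.040604779579656 1.5276386851494697 0.003494762292834029
```

View pics/e3z.png

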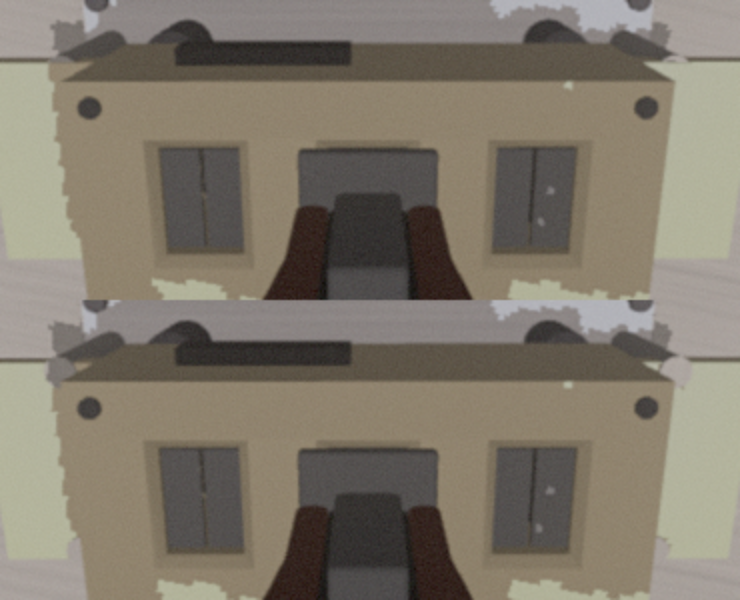

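Call:
{"fn": "drive_tool", "kwargs": {
  "series": [
    {"offset": [0, 0, -0.04], "angular": [0, 0, 0], "jaw": 1},
    {"offset": [0, 0, -0.1], "angular": [0, 0, 0], "jaw": 1},
    {"offset": [0, 0, -0.18], "angular": [0, 0, 0], "jaw": 1},
    {"offset": [0, 0, -0.28], "angular": [0, 0, 0], "jaw": 1},
    {"offset": [0, 0, -0.36], "angular": [0, 0, 0], "jaw": 1}
  ]
}}

```text
time: 11.28
tcp_pos: [571.4, 132.9, 156.5]
orientation: [3.124, 0.335, -0.001]
force: [-0.2, 0.5, -1.5]
opening: 15.9
```

Call:
{"fn": "drive_tool", "kwargs": {
  "series": [
    {"offset": [0, 0.1, 0], "angular": [0, 0, 0], "jaw": 1},
    {"offset": [0, 0.25, 0], "angular": [0, 0, 0], "jaw": 1},
    {"offset": [0, 0.4, 0], "angular": [0, 0, 0], "jaw": 1},
    {"offset": [0, 0.46, 0], "angular": [0, 0, 0], "jaw": 1},
    {"offset": [0, 0.46, 0], "angular": [0, 0, 0], "jaw": 1}
  ]
}}

```text
time: 11.7
tcp_pos: [581.5, 86.3, 155.4]
orientation: [3.124, 0.331, -0.001]
force: [0.4, -0.0, -0.7]
opening: 15.9
```

Call:
{"fn": "drive_tool", "kwargs": {
  "series": [
    {"offset": [0, 0, 0], "angular": [0, 0, 0], "jaw": 1},
    {"offset": [0, 0, 0], "angular": [0, 0, 0], "jaw": 1},
    {"offset": [0, 0, 0], "angular": [0, 0, 0], "jaw": 1},
    {"offset": [0, 0, 0], "angular": [0, 0, 0], "jaw": 1},
    {"offset": [0, 0, 0], "angular": [0, 0, 0], "jaw": 1}
  ]
}}

```text
time: 12.12
tcp_pos: [581.2, 88.4, 155.6]
orientation: [-3.124, -0.336, 0.0]
force: [0.2, 0.1, 0.3]
opening: 15.9
```

```bash
python3 snap.py f1
python3 - <<'E'
from h import *
a=cv2.imread("pics/f1.png")
crop(a,150,200,400,380,3,"pics/f1z.png")
E
```

```text
12.1167 [581.22635786  88.41839492 155.62269399] [-3.12352730e+00 -3.35965629e-01  6.39705960e-05] [0.15503525 0.12903051 0.2847561 ] 15.853635430310971 1.4495806748400346 0.0032676549522201565
```

View pics/f1z.png

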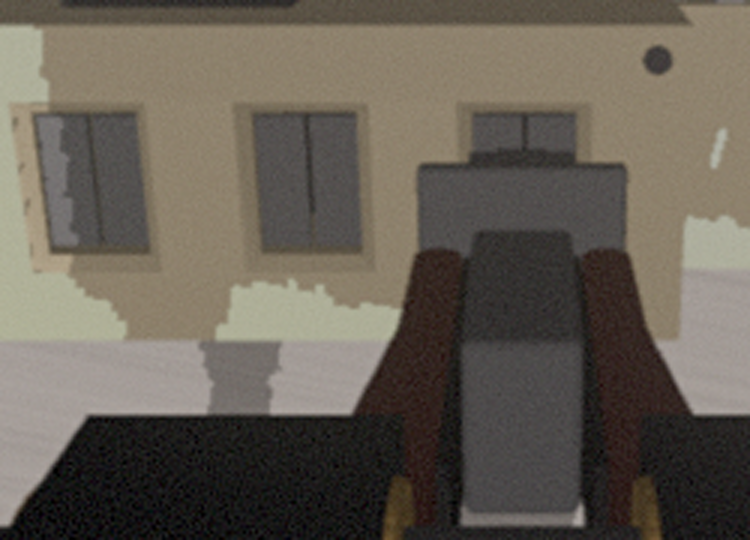

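Call:
{"fn": "drive_tool", "kwargs": {
  "series": [
    {"offset": [0, 0.003, 0.03], "angular": [0, 0, 0], "jaw": 1},
    {"offset": [0, 0.003, 0.06], "angular": [0, 0, 0], "jaw": 1},
    {"offset": [0, 0.003, 0.09], "angular": [0, 0, 0], "jaw": 1},
    {"offset": [0, 0.003, 0.12], "angular": [0, 0, 0], "jaw": 1},
    {"offset": [0, 0.003, 0.14], "angular": [0, 0, 0], "jaw": 1}
  ]
}}

```text
time: 12.58
tcp_pos: [581.2, 87.6, 140.8]
orientation: [-3.124, -0.335, 0.001]
force: [-0.5, -0.2, -0.2]
opening: 16.1
```

Call:
{"fn": "drive_tool", "kwargs": {
  "series": [
    {"offset": [0, 0, 0.01], "angular": [0, 0, 0], "jaw": 1},
    {"offset": [0, 0, 0.02], "angular": [0, 0, 0], "jaw": 1},
    {"offset": [0, 0, 0.03], "angular": [0, 0, 0], "jaw": 1},
    {"offset": [0, 0, 0.04], "angular": [0, 0, 0], "jaw": 1}
  ]
}}

```text
time: 12.92
tcp_pos: [581.5, 87.6, 138.1]
orientation: [3.124, 0.335, 0.001]
force: [-0.9, 0.5, 1.1]
opening: 16.2
```

Call:
{"fn": "drive_tool", "kwargs": {
  "series": [
    {"offset": [0, 0, 0.015], "angular": [0, 0, 0], "jaw": 1},
    {"offset": [0, 0, 0.03], "angular": [0, 0, 0], "jaw": 1},
    {"offset": [0, 0, 0.04], "angular": [0, 0, 0], "jaw": 1}
  ]
}}

```text
time: 13.17
tcp_pos: [581.6, 87.7, 133.7]
orientation: [-3.124, -0.335, -0.001]
force: [-0.3, 0.1, 1.7]
opening: 16.2
```

Call:
{"fn": "drive_tool", "kwargs": {
  "series": [
    {"offset": [0, 0, 0.01], "angular": [0, 0, 0], "jaw": 1},
    {"offset": [0, 0, 0.02], "angular": [0, 0, 0], "jaw": 1},
    {"offset": [0, 0, 0.03], "angular": [0, 0, 0], "jaw": 1}
  ]
}}

```text
time: 13.42
tcp_pos: [581.4, 87.7, 130.5]
orientation: [-3.124, -0.335, -0.0]
force: [0.1, -0.2, 1.8]
opening: 15.8
```

Call:
{"fn": "drive_tool", "kwargs": {
  "series": [
    {"offset": [0, 0, 0.01], "angular": [0, 0, 0], "jaw": 1},
    {"offset": [0, 0, 0.02], "angular": [0, 0, 0], "jaw": 1},
    {"offset": [0, 0, 0.03], "angular": [0, 0, 0], "jaw": 1}
  ]
}}

```text
time: 13.67
tcp_pos: [581.5, 87.7, 128.1]
orientation: [-3.124, -0.335, -0.001]
force: [-0.5, 0.1, 4.7]
opening: 15.8
```

Call:
{"fn": "drive_tool", "kwargs": {
  "series": [
    {"offset": [0, 0, 0.01], "angular": [0, 0, 0], "jaw": 1},
    {"offset": [0, 0, 0.02], "angular": [0, 0, 0], "jaw": 1},
    {"offset": [0, 0, 0.02], "angular": [0, 0, 0], "jaw": 1}
  ]
}}

```text
time: 13.92
tcp_pos: [581.5, 87.7, 125.6]
orientation: [-3.124, -0.335, -0.001]
force: [1.0, 0.9, 3.0]
opening: 15.5
```

Call:
{"fn": "drive_tool", "kwargs": {
  "series": [
    {"offset": [0, 0, 0.01], "angular": [0, 0, 0], "jaw": 1},
    {"offset": [0, 0, 0.02], "angular": [0, 0, 0], "jaw": 1},
    {"offset": [0, 0, 0.02], "angular": [0, 0, 0], "jaw": 1}
  ]
}}

```text
time: 14.17
tcp_pos: [581.6, 87.7, 124.2]
orientation: [3.124, 0.335, 0.001]
force: [-0.6, -0.5, 6.2]
opening: 16.0
```

Call:
{"fn": "drive_tool", "kwargs": {
  "series": [
    {"offset": [0, 0, 0.01], "angular": [0, 0, 0], "jaw": 1},
    {"offset": [0, 0, 0.02], "angular": [0, 0, 0], "jaw": 1},
    {"offset": [0, 0, 0.02], "angular": [0, 0, 0], "jaw": 1}
  ]
}}

```text
time: 14.42
tcp_pos: [581.6, 87.7, 122.7]
orientation: [-3.124, -0.335, -0.002]
force: [-1.0, -0.0, 8.4]
opening: 15.8
```

Call:
{"fn": "drive_tool", "kwargs": {
  "series": [
    {"offset": [0, 0, -0.04], "angular": [0, 0, 0], "jaw": 1},
    {"offset": [0, 0, -0.1], "angular": [0, 0, 0], "jaw": 1},
    {"offset": [0, 0, -0.18], "angular": [0, 0, 0], "jaw": 1},
    {"offset": [0, 0, -0.28], "angular": [0, 0, 0], "jaw": 1},
    {"offset": [0, 0, -0.34], "angular": [0, 0, 0], "jaw": 1}
  ]
}}

```text
time: 14.83
tcp_pos: [581.4, 87.6, 156.8]
orientation: [3.124, 0.335, 0.0]
force: [0.3, -0.5, -0.2]
opening: 16.2
```

Call:
{"fn": "drive_tool", "kwargs": {
  "series": [
    {"offset": [0, -0.1, 0], "angular": [0, 0, 0], "jaw": 1},
    {"offset": [0, -0.35, 0], "angular": [0, 0, 0], "jaw": 1},
    {"offset": [0, -0.6, 0], "angular": [0, 0, 0], "jaw": 1},
    {"offset": [0, -0.85, 0], "angular": [0, 0, 0], "jaw": 1},
    {"offset": [0, -0.922, 0], "angular": [0, 0, 0], "jaw": 1}
  ]
}}

```text
time: 15.25
tcp_pos: [560.5, 181.3, 155.3]
orientation: [-3.122, -0.339, 0.002]
force: [1.2, 0.9, 0.5]
opening: 15.9
```

Call:
{"fn": "drive_tool", "kwargs": {
  "series": [
    {"offset": [0, 0, 0], "angular": [0, 0, 0], "jaw": 1},
    {"offset": [0, 0, 0], "angular": [0, 0, 0], "jaw": 1},
    {"offset": [0, 0, 0], "angular": [0, 0, 0], "jaw": 1},
    {"offset": [0, 0, 0], "angular": [0, 0, 0], "jaw": 1},
    {"offset": [0, 0, 0], "angular": [0, 0, 0], "jaw": 1}
  ]
}}

```text
time: 15.67
tcp_pos: [562.1, 176.8, 155.6]
orientation: [3.124, 0.333, -0.0]
force: [0.0, 0.5, -0.6]
opening: 15.4
```

```bash
python3 snap.py g1
python3 - <<'E'
from h import *
a=cv2.imread("pics/g1.png")
crop(a,250,200,500,380,3,"pics/g1z.png")
E
```

```text
15.6667 [562.08992759 176.78392443 155.62774649] [ 3.12373023e+00  3.32714719e-01 -1.09412706e-04] [ 0.00435666  0.48788754 -0.57105256] 15.441436565106354 1.6056393762736338 0.00278464232738114
```

View pics/g1z.png

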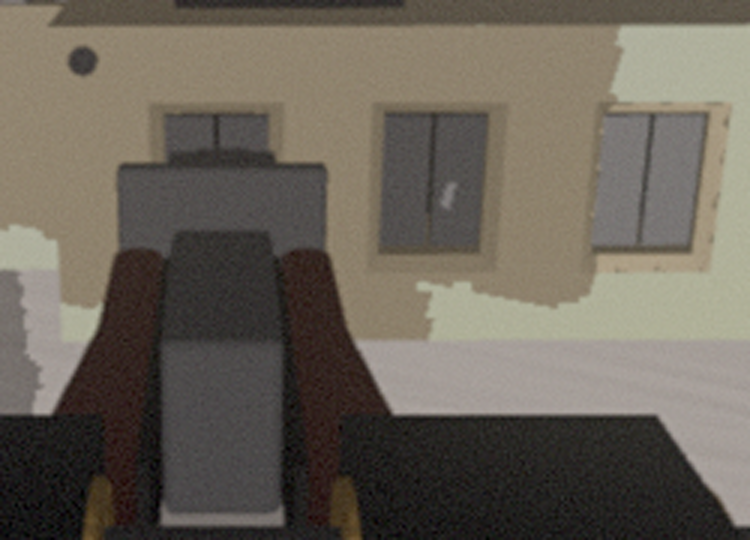

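Call:
{"fn": "drive_tool", "kwargs": {
  "series": [
    {"offset": [0, 0, 0.03], "angular": [0, 0, 0], "jaw": 1},
    {"offset": [0, 0, 0.06], "angular": [0, 0, 0], "jaw": 1},
    {"offset": [0, 0, 0.09], "angular": [0, 0, 0], "jaw": 1},
    {"offset": [0, 0, 0.12], "angular": [0, 0, 0], "jaw": 1},
    {"offset": [0, 0, 0.14], "angular": [0, 0, 0], "jaw": 1}
  ]
}}

```text
time: 16.13
tcp_pos: [561.6, 177.7, 140.9]
orientation: [3.124, 0.335, -0.001]
force: [0.2, -0.2, -1.3]
opening: 16.0
```

Call:
{"fn": "drive_tool", "kwargs": {
  "series": [
    {"offset": [0, 0, 0.01], "angular": [0, 0, 0], "jaw": 1},
    {"offset": [0, 0, 0.02], "angular": [0, 0, 0], "jaw": 1},
    {"offset": [0, 0, 0.03], "angular": [0, 0, 0], "jaw": 1},
    {"offset": [0, 0, 0.04], "angular": [0, 0, 0], "jaw": 1}
  ]
}}

```text
time: 16.47
tcp_pos: [561.9, 177.8, 138.0]
orientation: [-3.124, -0.335, -0.001]
force: [0.0, -0.1, 2.3]
opening: 15.7
```

Call:
{"fn": "drive_tool", "kwargs": {
  "series": [
    {"offset": [0, 0, 0.015], "angular": [0, 0, 0], "jaw": 1},
    {"offset": [0, 0, 0.03], "angular": [0, 0, 0], "jaw": 1},
    {"offset": [0, 0, 0.04], "angular": [0, 0, 0], "jaw": 1}
  ]
}}

```text
time: 16.72
tcp_pos: [562.1, 177.8, 133.7]
orientation: [-3.124, -0.335, -0.001]
force: [0.7, 0.2, 0.6]
opening: 16.0
```

Call:
{"fn": "drive_tool", "kwargs": {
  "series": [
    {"offset": [0, 0, 0.01], "angular": [0, 0, 0], "jaw": 1},
    {"offset": [0, 0, 0.02], "angular": [0, 0, 0], "jaw": 1},
    {"offset": [0, 0, 0.03], "angular": [0, 0, 0], "jaw": 1}
  ]
}}

```text
time: 16.97
tcp_pos: [561.9, 177.8, 130.5]
orientation: [-3.124, -0.335, -0.0]
force: [0.0, 0.0, 2.9]
opening: 15.7
```

Call:
{"fn": "drive_tool", "kwargs": {
  "series": [
    {"offset": [0, 0, 0.01], "angular": [0, 0, 0], "jaw": 1},
    {"offset": [0, 0, 0.02], "angular": [0, 0, 0], "jaw": 1},
    {"offset": [0, 0, 0.03], "angular": [0, 0, 0], "jaw": 1}
  ]
}}

```text
time: 17.22
tcp_pos: [561.9, 177.8, 128.2]
orientation: [-3.124, -0.335, -0.001]
force: [-1.1, -0.4, 5.3]
opening: 15.4
```

Call:
{"fn": "drive_tool", "kwargs": {
  "series": [
    {"offset": [0, 0, 0.01], "angular": [0, 0, 0], "jaw": 1},
    {"offset": [0, 0, 0.02], "angular": [0, 0, 0], "jaw": 1},
    {"offset": [0, 0, 0.02], "angular": [0, 0, 0], "jaw": 1}
  ]
}}

```text
time: 17.47
tcp_pos: [561.9, 177.8, 125.3]
orientation: [3.124, 0.335, 0.0]
force: [0.7, -0.8, 2.3]
opening: 16.1
```

Call:
{"fn": "drive_tool", "kwargs": {
  "series": [
    {"offset": [0, 0, 0.01], "angular": [0, 0, 0], "jaw": 1},
    {"offset": [0, 0, 0.02], "angular": [0, 0, 0], "jaw": 1},
    {"offset": [0, 0, 0.02], "angular": [0, 0, 0], "jaw": 1}
  ]
}}

```text
time: 17.72
tcp_pos: [561.7, 177.7, 123.0]
orientation: [3.124, 0.335, -0.001]
force: [0.5, -0.1, 0.9]
opening: 15.6
```

Call:
{"fn": "drive_tool", "kwargs": {
  "series": [
    {"offset": [0, 0, 0.01], "angular": [0, 0, 0], "jaw": 1},
    {"offset": [0, 0, 0.02], "angular": [0, 0, 0], "jaw": 1},
    {"offset": [0, 0, 0.02], "angular": [0, 0, 0], "jaw": 1}
  ]
}}

```text
time: 17.97
tcp_pos: [561.7, 177.7, 121.1]
orientation: [3.124, 0.335, -0.001]
force: [0.2, -0.1, -0.2]
opening: 15.7
```

Call:
{"fn": "drive_tool", "kwargs": {
  "series": [
    {"offset": [0, 0, 0.02], "angular": [0, 0, 0], "jaw": 1},
    {"offset": [0, 0, 0.04], "angular": [0, 0, 0], "jaw": 1},
    {"offset": [0, 0, 0.06], "angular": [0, 0, 0], "jaw": 1},
    {"offset": [0, 0, 0.08], "angular": [0, 0, 0], "jaw": 1},
    {"offset": [0, 0, 0.09], "angular": [0, 0, 0], "jaw": 1}
  ]
}}

```text
time: 18.38
tcp_pos: [561.6, 177.7, 112.1]
orientation: [3.124, 0.335, -0.001]
force: [0.0, -0.0, -0.2]
opening: 16.2
```

Call:
{"fn": "drive_tool", "kwargs": {
  "series": [
    {"offset": [0, 0, 0.01], "angular": [0, 0, 0], "jaw": 1},
    {"offset": [0, 0, 0.02], "angular": [0, 0, 0], "jaw": 1},
    {"offset": [0, 0, 0.03], "angular": [0, 0, 0], "jaw": 1},
    {"offset": [0, 0, 0.03], "angular": [0, 0, 0], "jaw": 1}
  ]
}}

```text
time: 18.72
tcp_pos: [561.8, 177.8, 109.4]
orientation: [3.124, 0.335, -0.0]
force: [0.3, -1.1, -0.5]
opening: 15.6
```

Call:
{"fn": "drive_tool", "kwargs": {
  "series": [
    {"offset": [0, 0, 0.01], "angular": [0, 0, 0], "jaw": 1},
    {"offset": [0, 0, 0.02], "angular": [0, 0, 0], "jaw": 1},
    {"offset": [0, 0, 0.02], "angular": [0, 0, 0], "jaw": 1}
  ]
}}

```text
time: 18.97
tcp_pos: [561.9, 177.8, 107.6]
orientation: [-3.124, -0.335, -0.0]
force: [-0.4, 0.2, -0.0]
opening: 15.8
```

Call:
{"fn": "drive_tool", "kwargs": {
  "series": [
    {"offset": [0, 0, 0.01], "angular": [0, 0, 0], "jaw": 1},
    {"offset": [0, 0, 0.02], "angular": [0, 0, 0], "jaw": 1},
    {"offset": [0, 0, 0.02], "angular": [0, 0, 0], "jaw": 1}
  ]
}}

```text
time: 19.22
tcp_pos: [561.9, 177.8, 106.6]
orientation: [-3.124, -0.335, -0.001]
force: [-2.0, -0.2, 6.2]
opening: 15.8
```

Call:
{"fn": "drive_tool", "kwargs": {
  "series": [
    {"offset": [0, 0, 0.01], "angular": [0, 0, 0], "jaw": 1},
    {"offset": [0, 0, 0.015], "angular": [0, 0, 0], "jaw": 1},
    {"offset": [0, 0, 0.015], "angular": [0, 0, 0], "jaw": 1}
  ]
}}

```text
time: 19.47
tcp_pos: [561.9, 177.8, 105.6]
orientation: [-3.124, -0.335, -0.002]
force: [-2.2, -0.9, 6.7]
opening: 16.0
```

Run:
```python
from h import *
from plant import bot
for n,b in (("scene",(320,140,470,300)),("side",(210,180,340,340))):
    p=bot.grab_frame(n);crop(p["frame"],b[0],b[1],b[2],b[3],3.7,f"pics/i1_{n}.png")
```

```text
(no output)
```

View pics/i1_scene.png

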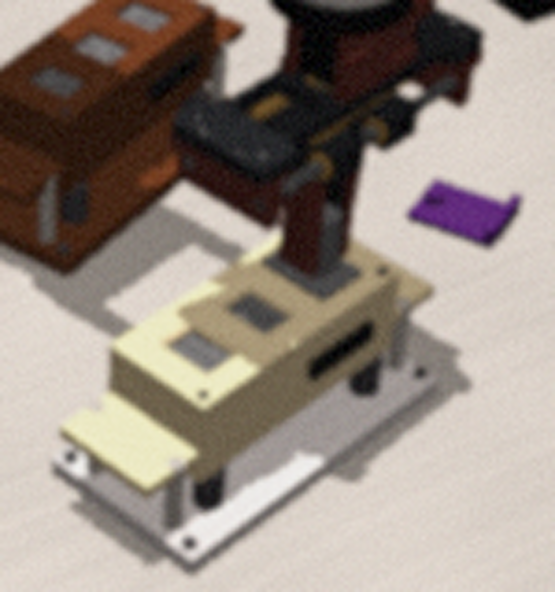

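View pics/i1_side.png

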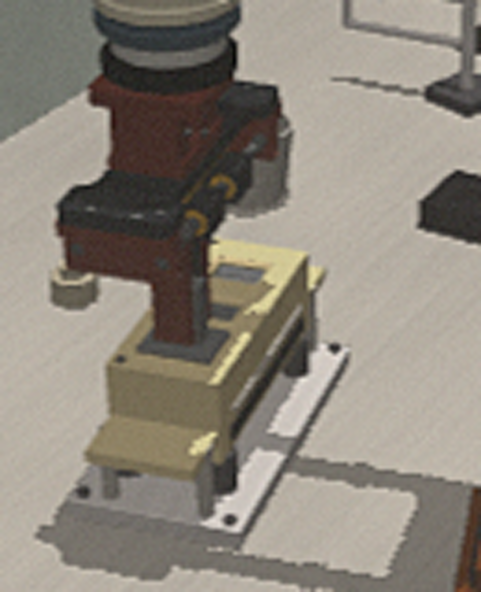

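Call:
{"fn": "drive_tool", "kwargs": {
  "series": [
    {"offset": [0, 0, -0.01], "angular": [0, 0, 0], "jaw": 1},
    {"offset": [0, 0, -0.018], "angular": [0, 0, 0], "jaw": 1},
    {"offset": [0, 0, -0.018], "angular": [0, 0, 0], "jaw": 0.6},
    {"offset": [0, 0, -0.018], "angular": [0, 0, 0], "jaw": 0.4},
    {"offset": [0, 0, -0.018], "angular": [0, 0, 0], "jaw": 0.3}
  ]
}}

```text
time: 19.98
tcp_pos: [561.7, 177.7, 105.3]
orientation: [3.124, 0.335, -0.001]
force: [0.8, -0.3, 0.1]
opening: 27.6
```

Call:
{"fn": "drive_tool", "kwargs": {
  "series": [
    {"offset": [0, 0, 0], "angular": [0, 0, 0], "jaw": 0.2},
    {"offset": [0, 0, 0], "angular": [0, 0, 0], "jaw": 0.2},
    {"offset": [0, 0, 0], "angular": [0, 0, 0], "jaw": 0.2},
    {"offset": [0, 0, 0], "angular": [0, 0, 0], "jaw": 0.2}
  ]
}}

```text
time: 20.32
tcp_pos: [561.8, 177.7, 105.8]
orientation: [3.124, 0.335, -0.0]
force: [0.3, 0.2, 0.2]
opening: 34.9
```

```bash
python3 snap.py j1
```

```text
20.3167 [561.80175709 177.74197241 105.75021675] [ 3.12364011e+00  3.34933598e-01 -3.61341096e-04] [0.26344809 0.23457535 0.21516101] 34.933626736078885 1.6058512041826063 0.0023397941746781635
```

View pics/j1.png

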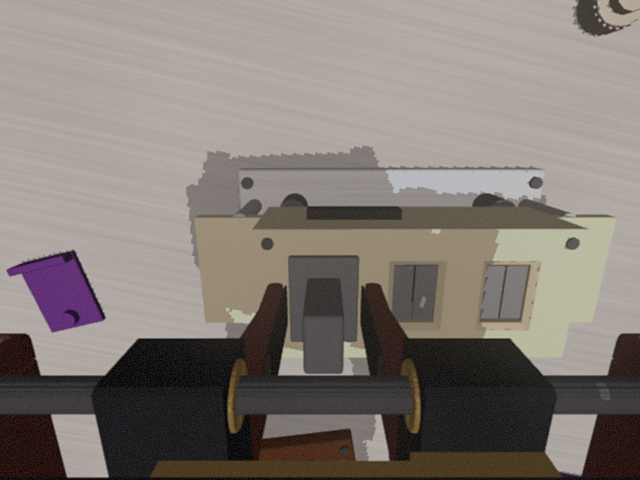

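Released and seated. Retreat straight up and check.

Call:
{"fn": "drive_tool", "kwargs": {
  "series": [
    {"offset": [0, 0, -0.1], "angular": [0, 0, 0], "jaw": 0.2},
    {"offset": [0, 0, -0.3], "angular": [0, 0, 0], "jaw": 0.2},
    {"offset": [0, 0, -0.6], "angular": [0, 0, 0], "jaw": 0.2},
    {"offset": [0, 0, -0.9], "angular": [0, 0, 0], "jaw": 0.2},
    {"offset": [0, 0, -1], "angular": [0, 0, 0], "jaw": 0.2}
  ]
}}

```text
time: 20.78
tcp_pos: [563.1, 178.1, 212.2]
orientation: [-3.123, -0.335, -0.012]
force: [1.1, 0.1, 2.1]
opening: 35.2
```

Call:
{"fn": "drive_tool", "kwargs": {
  "series": [
    {"offset": [-0.3, 0, 0], "angular": [0, 0, 0], "jaw": 0.2},
    {"offset": [-0.6, 0, 0], "angular": [0, 0, 0], "jaw": 0.2},
    {"offset": [-0.6, 0, 0], "angular": [0, 0, 0], "jaw": 0.2},
    {"offset": [-0.6, 0, 0], "angular": [0, 0, 0], "jaw": 0.2},
    {"offset": [-0.6, 0, 0], "angular": [0, 0, 0], "jaw": 0.2}
  ]
}}

```text
time: 21.2
tcp_pos: [503.7, 165.1, 206.2]
orientation: [-3.124, -0.335, -0.002]
force: [0.7, -0.2, 0.1]
opening: 34.9
```

Call:
{"fn": "drive_tool", "kwargs": {
  "series": [
    {"offset": [0, 0, 0], "angular": [0, 0, 0], "jaw": 0.2},
    {"offset": [0, 0, 0], "angular": [0, 0, 0], "jaw": 0.2},
    {"offset": [0, 0, 0], "angular": [0, 0, 0], "jaw": 0.2},
    {"offset": [0, 0, 0], "angular": [0, 0, 0], "jaw": 0.2}
  ]
}}

```text
time: 21.53
tcp_pos: [503.6, 165.1, 205.7]
orientation: [3.124, 0.335, -0.001]
force: [-0.9, -0.9, 1.3]
opening: 35.0
```

```bash
python3 snap.py k1
python3 - <<'E'
from h import *
import pickle
from plant import bot
s,p=pickle.load(open("k1.pkl","rb"))
crop(p["frame"],180,60,440,250,3,"pics/k1z.png")
p=bot.grab_frame("scene");crop(p["frame"],320,140,470,300,3.7,"pics/k1_scene.png")
p=bot.grab_frame("side");crop(p["frame"],210,180,340,340,3.7,"pics/k1_side.png")
E
```

```text
21.5333 [503.61772233 165.11760101 205.69916914] [ 3.12366212e+00  3.34831957e-01 -6.27840629e-04] [-0.87247676 -0.87017737  1.27534298] 35.04373819693371 1.6098413189971437 0.007309586413903593
```

View pics/k1z.png

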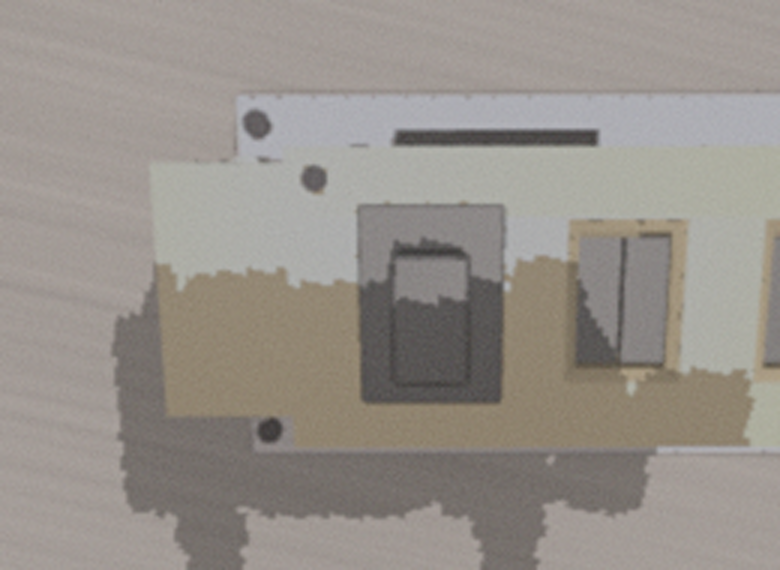

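View pics/k1_scene.png

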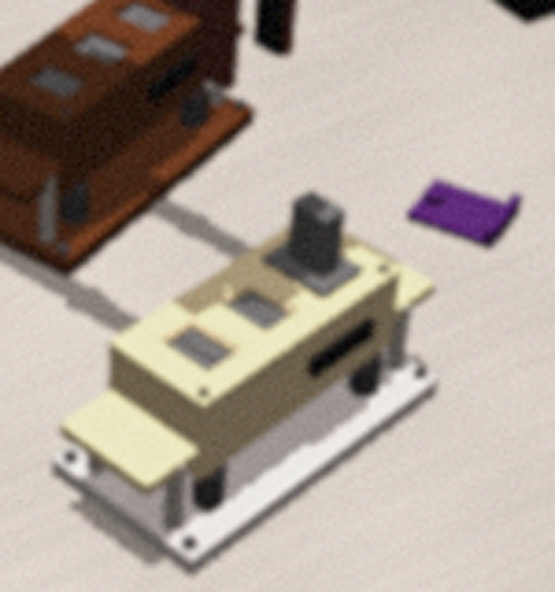

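View pics/k1_side.png

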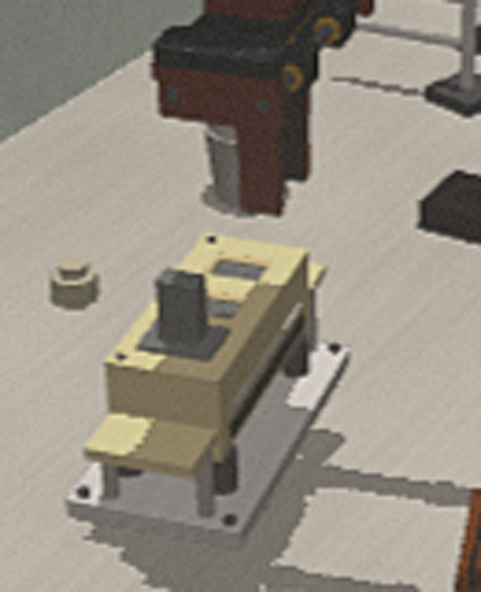

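Run:
```python
from h import *
import pickle
s,p=pickle.load(open("k1.pkl","rb"))
for c,z in (([[359,205],[504,205],[501,403],[362,403]],102),([[391,255],[469,255],[469,385],[393,385]],142),([[571,221],[687,221],[679,380],[567,380]],98)):
    P=back(np.array(c)/3+[180,60],z,p,s)[:,:2]
    print(z,P.mean(0),*[np.linalg.norm(P[i]-P[j]).round(2) for i,j in((0,1),(2,3),(0,3),(1,2))])
```

```text
102 [560.91811592 177.5768751 ] 33.17 33.44 45.49 45.48
142 [561.10209532 177.81242422] 15.35 15.46 25.57 25.57
98 [571.44801936 132.52735569] 27.03 27.18 37.0 37.0
```

```bash
python3 -c "
from plant import bot
print(bot.hand_in())"
```

```text
the job is handed in; nothing more can be done
None
```

The new cartridge is fully home in the empty bay, the end bay near world (562, 178), and released. I handed the job in just after 21.5 s on the robot's clock.

- **Finding the bay:** I felt the middle bay first, then the end bay near (581, 88). Both stopped dead at about 21 mm, with the force then rising about 1.5 N per mm, so both hold stubs. The third bay let the cartridge past that depth with the force falling to nearly zero.
- **Force:** The highest force I read was 8.4 N while feeling and 6.7 N while seating. These are readings at the end of each move, so brief peaks in between would not show.
- **Last checks:** In the final pictures the shoulder sits on the module's top and the tab stands upright. It is about 1 mm off the bay's centre, against the 4 mm allowed. The gripper is clear.
- **Other things on the bench:** The cream module was the only one I touched, not the brown or purple look-alikes. I did not measure the bystanders' positions afterwards. The knob and the coin shutter show no visible shift in the pictures; the cup is mostly hidden by the gripper and the gate only partly shows.

No check failed or disagreed.

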